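Stack wax wheels under the hold-down arm to cool flat

TASK

The warm wax wheels must cool flat under the hold-down arm. Raise the arm fully so that it stays back by itself, take the wooden block from the round platen and put it in the aluminium tray, then stack all the wax wheels flat and centred on the platen, lay the steel pressure plate centred on top, knob up, and only then bring the arm down so that its foot is left resting on the knob. Leave the jar, the black bowl, the wax pouring cup, the ribbed wax cylinder, the brush and the brick where they are.

Things in the scene. Friction and masses are not known exactly. Their poses are not given: they have to be found in the camera images.
- platen (a point): centre of the top face of the round aluminium platen (116 mm diameter, top 20 mm above the table) of the green hold-down fixture, fixed to the table. The fixture's base is 116 mm wide and 10 mm thick; its axes: z up, x from the platen centre towards the post that carries the arm (105 mm to the pivot, post 34 mm thick along x, 60 mm wide along y and 138 mm high), y along the pivot axis
- pivot (a point): pivot axis of the hold-down arm, 120 mm above the table, between the post's two cheeks; axes as the platen's
- lever (a joint): angle of the hold-down arm (rad): 0 level, pointing from the pivot towards -x of the platen's axes, out over the platen; positive is raised; 1.57 upright; stops at -0.6 and 1.8. Damped: let go short of upright it sinks slowly by its own weight (2 N at the foot); let go beyond about 1.65 it stays back against its stop
- lever_grip (a point): middle of the black cylindrical grip at the free end of the arm (26 mm diameter, 28 mm long along the pivot axis, its axis level), 175 mm from the pivot on the arm's centre line; the arm is a steel bar 16 mm wide and 12 mm thick
- lever_foot (a point): lowest point of the round rubber foot (12 mm radius) under the arm, 105 mm out from the pivot, 24 mm below the arm's centre line; it comes down over the platen centre
- wheel1: cream wax wheel pattern lying flat: ribbed rim 100 mm outside and 82 mm inside diameter, 16 mm high, with one straight web 18 mm wide and 14 mm high running right across the middle (two half-moon windows beside the web, which fingers fit into). Origin: centre of the underside; x runs along the web, y across it, z up. May be absent
- wheel2: cream wax wheel pattern lying flat: ribbed rim 100 mm outside and 82 mm inside diameter, 16 mm high, with one straight web 18 mm wide and 14 mm high running right across the middle (two half-moon windows beside the web, which fingers fit into). Origin: centre of the underside; x runs along the web, y across it, z up. May be absent
- wheel3: cream wax wheel pattern lying flat: ribbed rim 100 mm outside and 82 mm inside diameter, 16 mm high, with one straight web 18 mm wide and 14 mm high running right across the middle (two half-moon windows beside the web, which fingers fit into). Origin: centre of the underside; x runs along the web, y across it, z up. May be absent
- wheel4: cream wax wheel pattern lying flat: ribbed rim 100 mm outside and 82 mm inside diameter, 16 mm high, with one straight web 18 mm wide and 14 mm high running right across the middle (two half-moon windows beside the web, which fingers fit into). Origin: centre of the underside; x runs along the web, y across it, z up. May be absent
- pressplate: steel pressure plate: disc 100 mm diameter and 8 mm thick with a knob 32 mm diameter and 24 mm high in the middle of its top (32 mm in all), 0.4 kg. Origin: centre of the underside, z up through the knob
- block: wooden parking block, 60 mm (x) by 36 mm (y) by 40 mm high, standing on the platen under the arm's foot at the start. Origin: centre of the underside
- tray_in (a point): centre of the inner floor (4 mm above the table) of the shallow open aluminium tray, inside 142 mm (x) by 112 mm (y), outside height 28 mm, walls 4 mm, fixed to the table
- jar: bystander: closed jar, 68 mm diameter, 85 mm high; origin centre of underside
- funnel: bystander: cream wax pouring cup standing on its narrow end, 68 mm wide at the top, 85 mm high; origin centre of underside
- pan: bystander: black bowl, 170 mm diameter, 60 mm high; origin centre of underside
- sleeve: bystander: ribbed cream wax cylinder, 96 mm diameter, 75 mm high; origin centre of underside
- brush: bystander: brush with wooden handle lying on the table, 170 mm long; origin on its underside, x towards the bristles
- brick: bystander: small red brick, 100 x 60 x 50 mm; origin centre of underside
Things that resemble listed ones, but are neither listed nor needed, are in the scene too. What is shaped like the wheel4 but pink is not meant.

How it is judged:
On the way, in this order (a step that is already met when the one before it is completed fails the run):
1. the hold-down arm is raised past upright (value of joint lever above 1.6 rad), for 0.2 s.
2. with the arm still up, all the wheels lie centred on the platen with the pressure plate centred on top (horizontal distance between each of wheel1, wheel2, wheel3, wheel4, pressplate and platen below 0.01 m and angle between each of wheel1, wheel2, wheel3, wheel4, pressplate's own z axis and vertical below 0.12 rad and height (world z) of each of wheel1, wheel2, wheel3, wheel4 above 0.015 m and z of pressplate in the frame of wheel1 above 0.012 m and z of pressplate in the frame of wheel2 above 0.012 m and z of pressplate in the frame of wheel3 above 0.012 m and z of pressplate in the frame of wheel4 above 0.012 m and value of joint lever above 1 rad), for 0.2 s.
3. the arm is lowered until its foot rests on the pressure plate (contact force between lever and pressplate above 0.4 N), for 0.2 s.
At the end, for the whole second after the job is handed in: All wheels present lie flat (tilt under 0.12 rad) in one stack, each centred on the platen within 10 mm; the pressure plate lies flat on top, centred within 10 mm; the foot bears on it with over 0.4 N; the block is in the tray; all is released and at rest (horizontal distance between each of wheel1, wheel2, wheel3, wheel4, pressplate and platen below 0.01 m and angle between each of wheel1, wheel2, wheel3, wheel4, pressplate's own z axis and vertical below 0.12 rad and height (world z) of each of wheel1, wheel2, wheel3, wheel4 above 0.015 m and z of pressplate in the frame of wheel1 above 0.012 m and z of pressplate in the frame of wheel2 above 0.012 m and z of pressplate in the frame of wheel3 above 0.012 m and z of pressplate in the frame of wheel4 above 0.012 m and x of block in the frame of tray_in between -0.068 and 0.068 m and y of block in the frame of tray_in between -0.053 and 0.053 m and z of block in the frame of tray_in below 0.035 m and contact force between lever and pressplate above 0.4 N and linear speed of each of wheel1, wheel2, wheel3, wheel4, pressplate, block below 0.02 m/s); the robot touches nothing.
It fails at once if the jar, the pouring cup or the ribbed cylinder is knocked over (angle between any of jar, funnel, sleeve's own z axis and vertical above 0.5 rad).
It fails at once if a bystander is pushed more than 60 mm from its place (distance of any of jar, funnel, pan, sleeve, brush, brick from where it was at the start of the episode above 0.06 m).
Of wheel1, wheel2, wheel3, wheel4 only 2 to 4 are there at a start; the rules pass over those that are not, and their reading is None.
At some moment in a run one of wheel1, wheel2, wheel3, wheel4, pressplate may be knocked a few centimetres aside while the robot is not near it.
Once in a run the grip may slacken for a moment while it holds something.
It also fails if it takes over 210 s, if anything falls off the work surface, if the arm or the gripper's body presses on something with over 40 N, if the wrist force passes 120 N, or if a joint passes its speed limit or range.

ROBOT

A 6-joint arm with a two-finger parallel gripper is mounted at the origin on the work surface. World frame = base frame: x ahead of the robot, y to its left, z up, the work surface at z = 0. Lengths are in m, angles in rad, forces in N, time in s.
With the tool pointing down it reaches from about 0.375 to 0.9 m from the base axis. Payload 3.1 kg.
Tool frame: the origin (TCP) lies at the very end of the fingers, on their centre line; the grasp point (between the pads) lies 19 mm behind it; z points along the fingers, y is the direction in which the jaws open and shut (so a half turn about z gives the same grasp; the last joint's range is limited). The gripper opens to 87 mm and grips with 3 to 60 N. Pads are 19 mm wide; open, the fingers measure 117 mm over their backs; the gripper's body (75 mm by 190 mm) begins 51 mm behind the grasp point.
Start: joints at [-1.506, 0.527, 1.433, -0, 1.181, -0.178], TCP at [0.15, -0.607, 0.188] pointing down, gripper open.
Joint ranges: [-3.08, 3.08], [-0.75, 2.2], [0.22, 2.44], [-1.43, 4.57], [0, 2.65], [-2.85, 2.85]. Speed limits (rad/s): [2.79, 2.79, 3.14, 3.14, 3.14, 3.14].

INTERFACE

Orientations are given as a unit quaternion [x, y, z, w].
In Python, from rig import robot gives the robot as it stands.
- The arm moves only by the tool arm_command, never from a script. Its argument "targets" is a list of rows, each a list of 5 numbers: the shift along the tool's x, y, z in cm, then the turn about the tool's z in rad, then the finger opening in cm, from 0 to 8.7. In form: [[dx, dy, dz, spin, hand], ...]. A call has 1 to 5 rows; each row is the pose to reach, as a shift and turn from the pose commanded when the call began, along the tool's axes at that moment; what a row does not reach only later rows make up. A row lasts 1/8 s, in which the tool goes at most 62.5 mm and 10.7 degrees, less where a joint would pass 70% of its speed; a pose out of reach is approached as far as the arm can. A call with a gripper value outside its range is refused whole. The fingers move at their own pace and stop on an object; "newtons" is the grip in N (left out, the last holds). Time passes only in rows, so rows that repeat a pose let the fingers close. It gives the time, the measured TCP pose, the force and the opening at its end, in the units of the state.
- robot.get_obs(): the state, without advancing time (a new reading comes with each control period).
- robot.camera(name): name is "side" or "top"; returns (picture, depth): 480x640x3 uint8, red, green, blue; 480x640 float32, m along the optical axis (not along the pixel's ray), 0 where there is no reading.
- robot.camera_model(name): a dict with "mtx" (3x3 intrinsics, pixels), "extrinsics" (4x4, takes a point from world to camera coordinates). Camera axes: x right, y up, looking along -z (the intrinsics and any distortion apply to the point x, -y, -z); pixel columns grow to the right and rows downward; lengths in m; the calibration is good to about 2 mm. A picture is of the moment at which its call begins. camera_model takes no time and is no camera call.
- robot.hand_in(): hands the job in, once; it reports no verdict.
The state is a dict: "time": time; "q": joint angles; "joint_velocities": joint speeds; "joint_torque": joint torques, N m; "position": TCP position; "tool_rot": TCP orientation; "ft_force": force on the tool from outside, world axes, zero at the start; "moment": the same for the moment, N m; "grip_width": finger opening in m.
Only numpy, scipy, OpenCV 4.12 (cv2) and the standard library are available. Lean on these libraries where they do the work, as an engineer would, in place of code of your own. Each camera call takes 0.05 s, during which the arm holds its last target.

## Working session

There is one attempt and no reset: what is moved stays moved. The work goes in short steps, Python scripts to look and compute and a tool call to move; the robot and the scene stay as the last step left them, time stands still between calls to the robot, and variables do not carry over. Pictures are saved under pics/ and viewed, and the job is handed in when it is done.

Besides the shell and the picture viewer there is one more tool, called after "Call:" as name([rows], argument=value, ...), one row to a line, values as JSON. arm_command: Moves the arm, as the interface text tells. Its arguments: {"type":"object","properties":{"targets":{"type":"array","items":{"type":"array","items":{"type":"number"}}},"newtons":{"type":"number"}},"required":["targets"]}

```bash
ls; mkdir -p pics; cat > h.py <<'E'
import numpy as np,cv2
from rig import robot
def snap(name,fn):
    im,d=robot.camera(name); cv2.imwrite('pics/'+fn+'.png',im[:,:,::-1]); np.save('pics/'+fn+'.npy',d); return im,d
def world(name,d):
    m=robot.camera_model(name);K=np.array(m['mtx']);E=np.array(m['extrinsics'])
    v,u=np.mgrid[0:480,0:640].astype(float)
    p=np.stack([(u-K[0,2])/K[0,0]*d,-(v-K[1,2])/K[1,1]*d,-d],-1)
    R=E[:3,:3];t=E[:3,3]
    return (p-t)@R
def proj(name,P):
    m=robot.camera_model(name);K=np.array(m['mtx']);E=np.array(m['extrinsics'])
    c=E[:3,:3]@np.array(P)+E[:3,3]
    return K[0,0]*c[0]/-c[2]+K[0,2],K[1,1]*-c[1]/-c[2]+K[1,2]
E
python3 - <<'E'
from h import *
for n in('top','side'):
    im,d=snap(n,n+'0'); m=robot.camera_model(n); print(m)
print(robot.get_obs())
E
```

```text
pics
{'mtx': array([[546.07821849,   0.        , 313.91840485],
       [  0.        , 546.07821849, 243.21641669],
       [  0.        ,   0.        ,   1.        ]]), 'extrinsics': array([[-0.01657818, -0.99979763, -0.0113955 ,  0.09397744],
       [ 0.98641384, -0.01821713,  0.16326625, -0.53770534],
       [-0.1634408 , -0.00853402,  0.98651623, -1.3985654 ],
       [ 0.        ,  0.        ,  0.        ,  1.        ]])}
{'mtx': array([[508.0912068 ,   0.        , 313.37070199],
       [  0.        , 508.0912068 , 238.24716624],
       [  0.        ,   0.        ,   1.        ]]), 'extrinsics': array([[-0.91650017, -0.40001242, -0.00418282,  0.4919071 ],
       [ 0.20188371, -0.47152815,  0.85843123, -0.13272874],
       [-0.34535547,  0.78590792,  0.51291162, -1.14332927],
       [ 0.        ,  0.        ,  0.        ,  1.        ]])}
{'time': 0.1, 'q': array([-1.50649166e+00,  5.28370050e-01,  1.43379164e+00, -4.00752137e-06,
        1.18140743e+00, -1.78492898e-01]), 'joint_velocities': array([-0.00211302, -0.0043955 , -0.00316326, -0.00081502,  0.00068426,
        0.0011824 ]), 'joint_torque': array([-4.61869713e-04, -4.40987027e+01, -1.77150822e+01,  6.35429774e-02,
        5.33907360e-02, -3.00231306e-05]), 'position': array([ 0.15024535, -0.60591133,  0.18706594]), 'tool_rot': array([ 9.92639636e-01,  1.21101513e-01,  5.45415278e-05, -9.86726375e-04]), 'ft_force': array([-0.07535099, -1.3547408 ,  0.63340851]), 'moment': array([ 0.02825807, -0.03913559, -0.03694432]), 'grip_width': 0.08683252114675463}
```

View pics/top0.png

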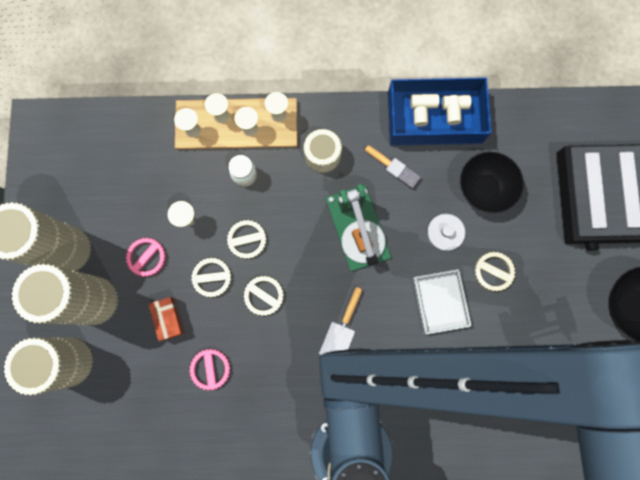

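View pics/side0.png

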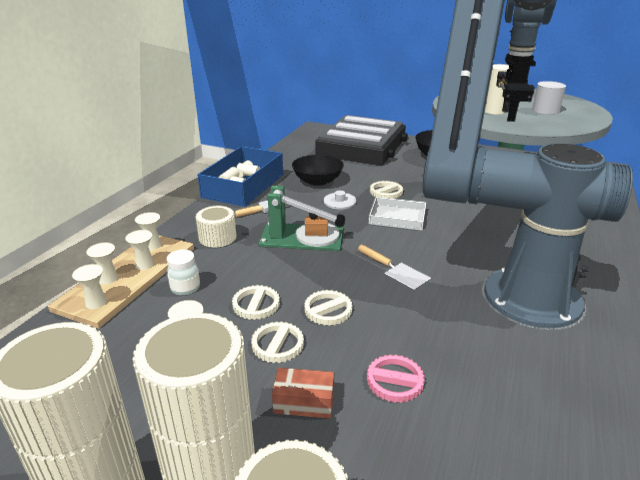

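The top view shows four cream wheels at (246,239), (211,278), (264,296) and (495,272). The plate is at (447,232), the tray at (442,302), and the fixture at about (360,235) with its post up and left. The pink wheels are decoys.

```bash
cat >> h.py <<'E'
def circ(x,y):
    A=np.c_[x,y,np.ones(len(x))]; s=np.linalg.lstsq(A,x*x+y*y,rcond=None)[0]
    return s[0]/2,s[1]/2,np.sqrt(s[2]+s[0]**2/4+s[1]**2/4)
def wheel(W,im,u,v,zb=0.0,h=0.016,r=40):
    """centre/web dir of wheel near pixel; uses cream points between zb+.008..zb+.022"""
    P=W[v-r:v+r,u-r:u+r].reshape(-1,3); C=im[v-r:v+r,u-r:u+r].reshape(-1,3).astype(int)
    k=(abs(P[:,2]-(zb+h-0.001))<0.007)&(C.min(1)>120)
    P=P[k]
    c=np.median(P[:,:2],0)
    for _ in range(8):
        rr=np.hypot(*(P[:,:2]-c).T); q=(rr>.036)&(rr<.056)
        Q=P[q,:2]
        from scipy.optimize import least_squares
        s=least_squares(lambda p:np.hypot(Q[:,0]-p[0],Q[:,1]-p[1])-.0455,c,loss='soft_l1',f_scale=.003).x
        c=s
    w=P[rr<.033,:2]-c
    ev,V=np.linalg.eigh(w.T@w); a=np.arctan2(V[1,1],V[0,1])
    return c,np.degrees(a)%180,np.median(P[:,2]),len(Q),len(w)
E
python3 - <<'E'
from h import *
im=cv2.imread('pics/top0.png')[:,:,::-1];d=np.load('pics/top0.npy');W=world('top',d)
for u,v in((246,239),(211,278),(264,296),(495,272)): print('wheel',wheel(W,im,u,v))
def show(u,v): print((u,v),W[v,u].round(4),im[v,u])
for p in((100,320)[::-1],(447,232),(440,300),(360,250),(348,255),(376,243),(365,262),(357,197),(378,237),(350,197),(320,150),(240,165),(180,213),(165,320),(490,180)): show(*p)
big=cv2.resize(im[170:340,310:530],None,fx=3.6,fy=3.5,interpolation=cv2.INTER_CUBIC);cv2.imwrite('pics/c0.png',big[:,:,::-1])
E
```

```text
wheel (array([0.55856562, 0.26878771]), np.float64(101.96763198618022), np.float64(0.015078160228320087), 430, 164)
wheel (array([0.45681122, 0.36320591]), np.float64(96.43146037734105), np.float64(0.014851333366093233), 438, 165)
wheel (array([0.4056333 , 0.22324067]), np.float64(55.432564366930194), np.float64(0.01527815412956443), 422, 158)
wheel (array([ 0.4593655 , -0.39398848]), np.float64(62.09824687597101), np.float64(0.015084399880955975), 453, 169)
(320, 100) [0.9568 0.0608 0.0071] [107 110 113]
(447, 232) [ 0.5654 -0.2713  0.0304] [235 236 240]
(440, 300) [ 0.3865 -0.249   0.0021] [241 244 244]
(360, 250) [ 0.5168 -0.0355  0.0586] [150 100  63]
(348, 255) [ 0.5099 -0.006   0.0189] [209 219 218]
(376, 243) [ 0.5415 -0.0824  0.016 ] [135 141 141]
(365, 262) [ 0.4903 -0.051   0.0179] [160 171 168]
(357, 197) [ 0.6394 -0.0261  0.1367] [154 156 161]
(378, 237) [ 0.5565 -0.0875  0.0237] [193 200 201]
(350, 197) [ 0.641  -0.0089  0.1316] [228 230 234]
(320, 150) [0.7869 0.0639 0.0707] [191 184 153]
(240, 165) [0.7459 0.2759 0.0823] [251 251 250]
(180, 213) [0.6194 0.4319 0.0815] [251 251 246]
(165, 320) [0.3446 0.4716 0.0521] [221 116  85]
(490, 180) [ 0.7129 -0.403   0.0077] [27 29 31]
```

View pics/c0.png

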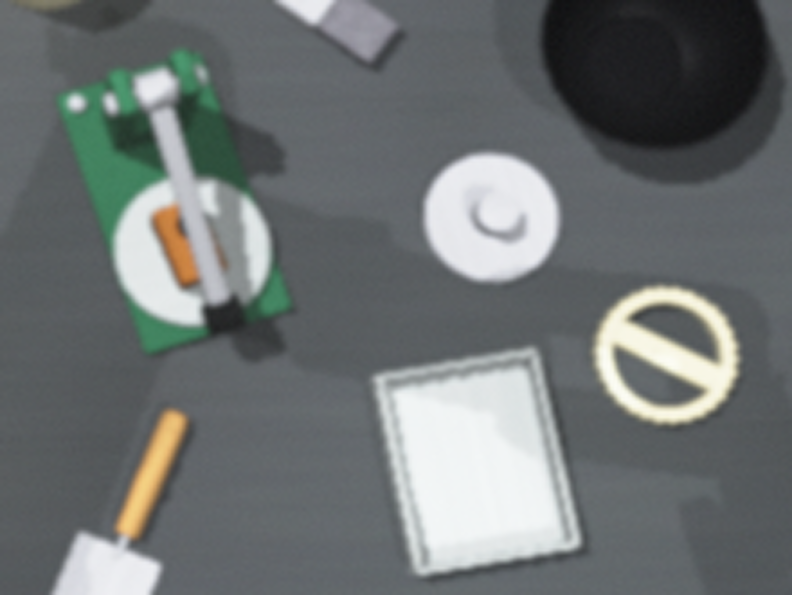

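```bash
cat >> h.py <<'E'
from scipy.optimize import least_squares
def discfit(P,R,c0):
    """fit centre so that known-radius disc edge hull matches"""
    hull=cv2.convexHull(P[:,:2].astype(np.float32))[:,0]
    f=lambda p:np.hypot(hull[:,0]-p[0],hull[:,1]-p[1])-R
    return least_squares(f,c0,loss='soft_l1',f_scale=.002).x, hull
E
python3 - <<'E'
from h import *
im=cv2.imread('pics/top0.png')[:,:,::-1].astype(int);d=np.load('pics/top0.npy');W=world('top',d)
reg=lambda a,b,c,e:(slice(b,e),slice(a,c))
# platen
s=reg(315,180,400,280);P=W[s].reshape(-1,3);C=im[s].reshape(-1,3)
k=(abs(P[:,2]-.02)<.006)&(C.max(1)-C.min(1)<25)&(C.min(1)>110)
Q=P[k];m=np.median(Q[:,:2],0);Q=Q[np.hypot(*(Q[:,:2]-m).T)<.075]
print('platen n',len(Q),m,circ(*cv2.convexHull(Q[:,:2].astype(np.float32))[:,0].T),discfit(Q,.058,m)[0],np.median(Q[:,2]))
g=(C[:,1]-C[:,0]>25)&(abs(P[:,2]-.01)<.008);G=P[g,:2]
r=cv2.minAreaRect(G.astype(np.float32));print('base',r,cv2.boxPoints(r))
gg=(C[:,1]-C[:,0]>25)&(P[:,2]>.1);print('post',P[gg].mean(0),gg.sum(),cv2.minAreaRect(P[gg,:2].astype(np.float32)))
b=(C[:,0]-C[:,2]>50)&(abs(P[:,2]-.06)<.008);B=P[b];r=cv2.minAreaRect(B[:,:2].astype(np.float32));print('block',r,cv2.boxPoints(r),np.median(B[:,2]))
k=(C.max(1)<75)&(P[:,2]>.045);B=P[k];print('grip',len(B),B.mean(0),B.max(0),B.min(0))
k=(P[:,2]>.08)&(C.max(1)-C.min(1)<25)&(C.min(1)>90);B=P[k];c=B-B.mean(0);print('bar',B.mean(0),np.linalg.svd(c,full_matrices=False)[2][0],B[B[:,2].argmin()],B[B[:,2].argmax()])
s=reg(420,205,475,258);P=W[s].reshape(-1,3);C=im[s].reshape(-1,3)
k=(abs(P[:,2]-.008)<.005)&(C.min(1)>150);Q=P[k];print('plate',discfit(Q,.05,np.median(Q[:,:2],0))[0],circ(*cv2.convexHull(Q[:,:2].astype(np.float32))[:,0].T))
k=P[:,2]>.025;print('knob',P[k].mean(0),cv2.minEnclosingCircle(P[k,:2].astype(np.float32)))
s=reg(405,260,480,345);P=W[s].reshape(-1,3);C=im[s].reshape(-1,3)
k=(P[:,2]>.02)&(C.min(1)>100);r=cv2.minAreaRect(P[k,:2].astype(np.float32));print('tray',r,cv2.boxPoints(r))
E
```

```text
platen n 870 [ 0.54599795 -0.04078224] (np.float64(0.5464771138492779), np.float64(-0.046331542659370964), np.float64(0.05726869774420392)) [ 0.54635665 -0.04648841] 0.020041168773027314
base ((0.5886986255645752, -0.03434669226408005), (0.21773497760295868, 0.11886999756097794), 16.97795295715332) [[ 0.46722063 -0.00929175]
 [ 0.50193113 -0.12298106]
 [ 0.7101766  -0.05940164]
 [ 0.6754661   0.05428767]]
post [ 0.64092384 -0.01233192  0.16654204] 169 ((0.49536532163619995, 0.03943359851837158), (0.0658903568983078, 0.3839281499385834), 70.5684814453125)
block ((0.5433997511863708, -0.0318494588136673), (0.0599135160446167, 0.017675967887043953), 16.791534423828125) [[ 0.51216704 -0.03204253]
 [ 0.5172735  -0.04896483]
 [ 0.57463247 -0.03165639]
 [ 0.569526   -0.01473409]] 0.06001005944807232
grip 174 [ 0.55817674 -0.0379225   0.09385284] [0.6429924  0.07222759 1.46856752] [ 0.30337531 -0.07836763  0.04827722]
bar [ 0.59522345 -0.02376049  0.15626721] [ 0.21118928 -0.0730403  -0.97471237] [ 0.51825854 -0.05968638  0.08027066] [0.30337531 0.07222759 1.46856752]
plate [ 0.5709494  -0.27372905] (np.float64(0.5710531308866851), np.float64(-0.273825476007075), np.float64(0.05017262246166492))
knob [ 0.55460581 -0.25255949  0.13048901] ((0.4704856276512146, -0.13762381672859192), 0.26836007833480835)
tray ((0.3587628901004791, -0.14681091904640198), (0.1566474437713623, 0.45171037316322327), 12.687688827514648) [[ 0.23274565  0.05632653]
 [ 0.33195776 -0.3843539 ]
 [ 0.48478013 -0.34994838]
 [ 0.38556802  0.09073207]]
```

```bash
cat >> h.py <<'E'
def st():
    o=robot.get_obs();x,y,z,w=o['tool_rot'];a=2*np.arctan2(y,x)
    a=(a+np.pi)%(2*np.pi)-np.pi
    print('t %.2f pos %s a %.3f q6 %.2f F %s w %.4f'%(o['time'],o['position'].round(4),a,o['q'][5],o['ft_force'].round(1),o['grip_width'])); return o['position'],a
def go(x,y,z,a=None):
    p,a0=st(); d=np.array([x,y,z])-p; c,s=np.cos(a0),np.sin(a0)
    sp=0 if a is None else (a0-a+np.pi/2)%np.pi-np.pi/2
    print('-> dx %.2f dy %.2f dz %.2f spin %.3f'%(100*(c*d[0]+s*d[1]),100*(s*d[0]-c*d[1]),-100*d[2],sp))
PL=np.array([.5463,-.0465]);FA=0.297;FX=np.array([np.cos(FA),np.sin(FA)])
def lever(th,r=.175): # grip centre
    return np.r_[PL+FX*(.105-r*np.cos(th)),.12+r*np.sin(th)]
E
python3 - <<'E'
from h import *
im=cv2.imread('pics/top0.png')[:,:,::-1].astype(int);d=np.load('pics/top0.npy');W=world('top',d)
s=(slice(245,270),slice(362,388));P=W[s].reshape(-1,3);C=im[s].reshape(-1,3)
k=(C.max(1)<80)&(P[:,2]>.05)&(P[:,2]<.12);print(k.sum(),P[k].mean(0),P[k].max(0),P[k].min(0))
for th in(-.4,-.35,-.3):print(lever(th))
l=lever(-.35);print(robot.get_obs()['q']);go(l[0],l[1],.15,FA);go(l[0],l[1],.041,FA)
E
```

```text
87 [ 0.48728172 -0.06477066  0.06896112] [ 0.50173644 -0.05162947  0.07695892] [ 0.4759105  -0.07836763  0.05243228]
[ 0.49257421 -0.0629429   0.05185179]
[ 0.48950995 -0.06388072  0.05999288]
[ 0.4868386  -0.06469829  0.06828396]
[-1.50649166e+00  5.28370050e-01  1.43379164e+00 -4.00752137e-06
  1.18140743e+00 -1.78492898e-01]
t 0.10 pos [ 0.1502 -0.6059  0.1871] a 0.243 q6 -0.18 F [-0.1 -1.4  0.6] w 0.0868
-> dx 45.96 dy -44.46 dz 3.71 spin -0.054
t 0.10 pos [ 0.1502 -0.6059  0.1871] a 0.243 q6 -0.18 F [-0.1 -1.4  0.6] w 0.0868
-> dx 45.96 dy -44.46 dz 14.61 spin -0.054
```

Call:
arm_command([
  [4.3, -4.2, 0, 0, 8.7],
  [8.6, -8.4, 0, 0, 8.7],
  [12.9, -12.6, 0, 0, 8.7],
  [17.2, -16.8, 0, 0, 8.7],
  [21.5, -20.8, 0, -0.05, 8.7],
])

```text
time: 0.72
position: [0.3096, -0.3511, 0.1878]
tool_rot: [0.989, 0.146, 0.0, -0.0]
ft_force: [0.8, -0.3, 0.3]
grip_width: 0.087
```

Call:
arm_command([
  [4.3, -4.2, 0, 0, 5],
  [8.6, -8.4, 0, 0, 5],
  [12.9, -12.6, 0, 0, 5],
  [17.2, -16.8, 1, 0, 5],
  [21.5, -20.8, 2, 0, 5],
])

```text
time: 1.35
position: [0.4555, -0.09, 0.1678]
tool_rot: [0.989, 0.146, 0.0, 0.0]
ft_force: [0.6, -0.8, -0.2]
grip_width: 0.0516
```

```bash
python3 - <<'E'
from h import *
l=lever(-.34);go(l[0],l[1],.041,FA)
E
```

```text
t 1.35 pos [ 0.4555 -0.09    0.1678] a 0.293 q6 0.84 F [ 0.6 -0.8 -0.2] w 0.0516
-> dx 3.95 dy -1.52 dz 12.68 spin -0.004
```

Call:
arm_command([
  [3.9, -1.5, 2, 0, 5],
  [3.9, -1.5, 6, 0, 5],
  [3.9, -1.5, 6, 0, 5],
])

```text
time: 1.72
position: [0.4851, -0.0647, 0.1055]
tool_rot: [0.989, 0.147, -0.004, -0.002]
ft_force: [-0.6, -0.5, 0.7]
grip_width: 0.0505
```

```bash
python3 - <<'E'
from h import *
l=lever(-.34);go(l[0],l[1],.041,FA)
im,d=snap('side','s1');cv2.imwrite('pics/s1c.png',cv2.resize(im[150:290,200:400],None,fx=4,fy=4)[:,:,::-1])
E
```

```text
t 1.73 pos [ 0.4851 -0.0647  0.1055] a 0.294 q6 0.92 F [-0.6 -0.5  0.7] w 0.0505
-> dx 0.38 dy 0.05 dz 6.45 spin -0.003
```

View pics/s1c.png

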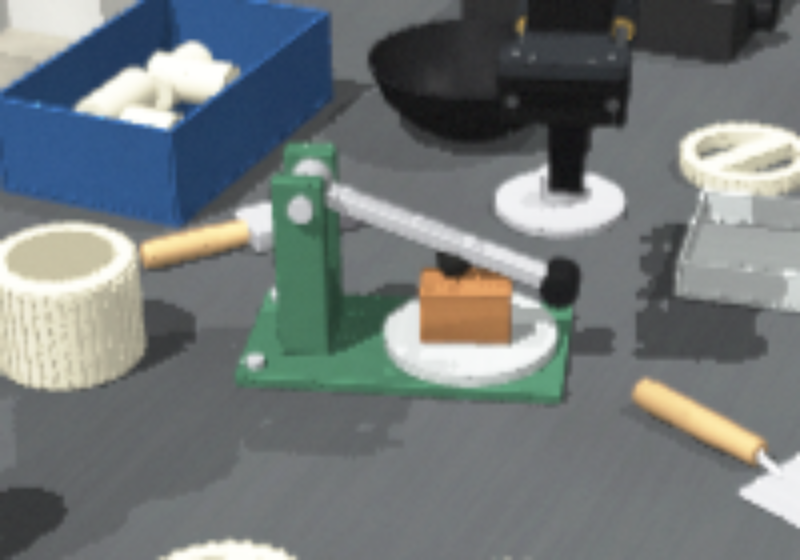

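The side crop shows the grip at about (562,283), below the open fingers, with the foot on the block.

Call:
arm_command([
  [0.3, 0, 3.5, 0, 5],
  [0.3, 0, 6.4, 0, 5],
  [0.3, 0, 6.4, 0, 5],
  [0.3, 0, 6.4, 0, 2.4],
  [0.3, 0, 6.4, 0, 2.4],
], newtons=20)

```text
time: 2.4
position: [0.4918, -0.066, 0.0456]
tool_rot: [0.989, 0.146, 0.001, 0.001]
ft_force: [1.3, 0.6, -1.2]
grip_width: 0.0374
```

Call:
arm_command([
  [0, 0, 0, 0, 2.4],
  [0, 0, 0, 0, 2.4],
])

```text
time: 2.65
position: [0.491, -0.0654, 0.0445]
tool_rot: [0.989, 0.146, 0.0, 0.0]
ft_force: [0.4, -0.7, 0.6]
grip_width: 0.0253
```

```bash
python3 - <<'E'
from h import *
p,a=st()
# arc deltas along tool x (FX) and z from th0
th0=np.arcsin((p[2]+.019-.12)/.175);print(th0,lever(th0))
for th in np.arange(-.2,1.79,.15): print('%.2f dx %.2f dz %.2f'%(th,100*.175*(np.cos(th0)-np.cos(th)),-100*.175*(np.sin(th)-np.sin(th0))))
E
```

```text
t 2.65 pos [ 0.491  -0.0654  0.0445] a 0.293 q6 0.92 F [ 0.4 -0.7  0.6] w 0.0253
-0.328976405852499 [ 0.48833845 -0.06423926  0.06346196]
-0.20 dx -0.59 dz -2.18
-0.05 dx -0.92 dz -4.78
0.10 dx -0.85 dz -7.40
0.25 dx -0.39 dz -9.98
0.40 dx 0.44 dz -12.47
0.55 dx 1.64 dz -14.80
0.70 dx 3.18 dz -16.93
0.85 dx 5.01 dz -18.80
1.00 dx 7.11 dz -20.38
1.15 dx 9.41 dz -21.63
1.30 dx 11.88 dz -22.52
1.45 dx 14.45 dz -23.03
1.60 dx 17.07 dz -23.15
1.75 dx 19.68 dz -22.87
```

Call:
arm_command([
  [0, 0, 0, 0, 2.4],
  [0, 0, 0, 0, 2.4],
])

```text
time: 2.9
position: [0.4907, -0.0653, 0.0439]
tool_rot: [0.989, 0.146, -0.0, -0.0]
ft_force: [-0.9, -0.2, 0.4]
grip_width: 0.024
```

```bash
python3 - <<'E'
from h import *
st()
im,d=snap('side','s2');cv2.imwrite('pics/s2c.png',cv2.resize(im[150:290,200:400],None,fx=4,fy=4)[:,:,::-1])
im,d=snap('top','t2');cv2.imwrite('pics/t2c.png',cv2.resize(im[170:300,300:450],None,fx=4,fy=4)[:,:,::-1])
E
```

```text
t 2.90 pos [ 0.4907 -0.0653  0.0439] a 0.293 q6 0.92 F [-0.9 -0.2  0.4] w 0.0240
```

View pics/s2c.png

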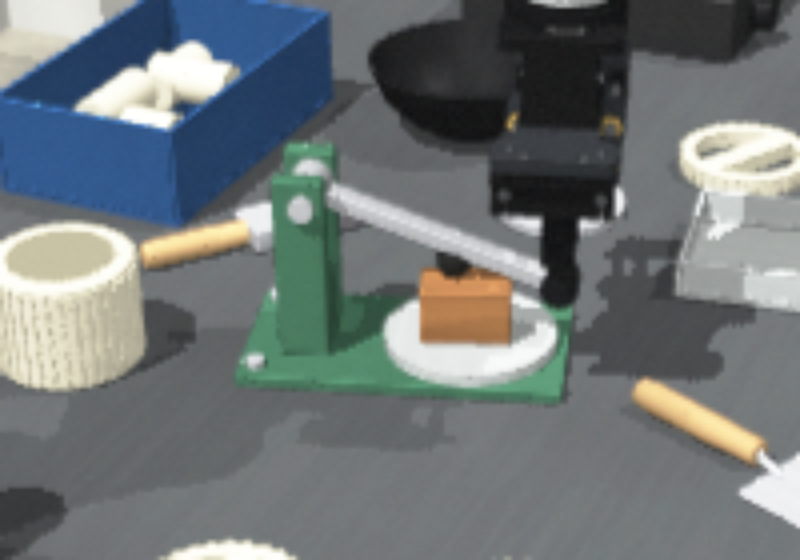

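View pics/t2c.png

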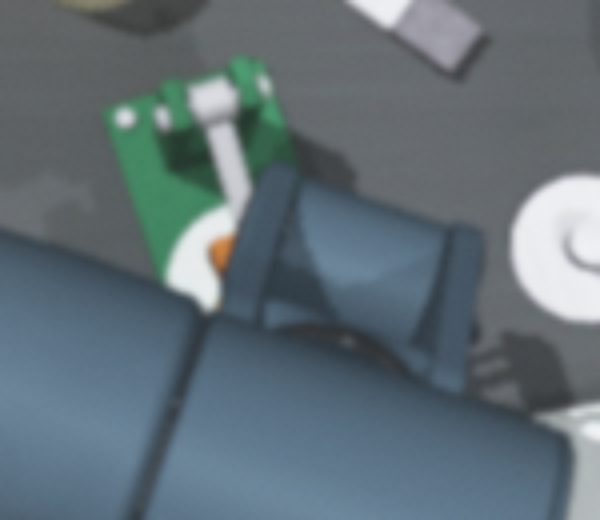

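Call:
arm_command([
  [0, 0, 0, 0, 1.2],
  [0, 0, 0, 0, 1.2],
  [0, 0, 0, 0, 1.2],
])

```text
time: 3.38
position: [0.4907, -0.0654, 0.0439]
tool_rot: [0.989, 0.146, -0.0, -0.0]
ft_force: [-0.0, -0.2, 0.1]
grip_width: 0.0133
```

```bash
python3 - <<'E'
from h import *
p,a=st()
im,d=snap('side','s3');cv2.imwrite('pics/s3c.png',cv2.resize(im[190:240,310:370],None,fx=10,fy=10)[:,:,::-1])
W=world('side',d)
for u,v in((340,205),(340,210),(340,215),(340,220),(342,222),(335,217),(330,215)): print(u,v,W[v,u].round(4),im[v,u])
print(proj('side',p),proj('side',lever(-.33)))
E
```

```text
t 3.38 pos [ 0.4907 -0.0654  0.0439] a 0.293 q6 0.92 F [-0.  -0.2  0.1] w 0.0133
340 205 [ 0.4827 -0.0462  0.1139] [22 22 24]
340 210 [ 0.4846 -0.0523  0.0962] [24 27 28]
340 215 [ 0.4832 -0.0493  0.0835] [18 16 19]
340 220 [ 0.4843 -0.0532  0.0666] [31 33 31]
342 222 [ 0.4784 -0.0528  0.0622] [22 22 24]
335 217 [ 0.5012 -0.0607  0.0682] [226 227 229]
330 215 [ 0.5123 -0.053   0.0756] [209 210 213]
(np.float64(339.1909304960437), np.float64(225.05348185107923)) (np.float64(340.0048392558433), np.float64(218.96087574133202))
```

View pics/s3c.png

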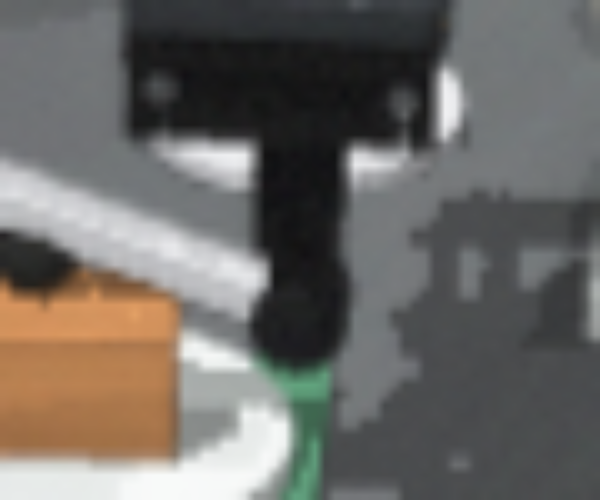

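```bash
python3 - <<'E'
from h import *
print(proj('side',(0.4851,-0.0647,.1055)))
d=np.load('pics/s1.npy');W=world('side',d)
im=cv2.imread('pics/s1.png')
for v in range(185,226,3): print(v,[ (W[v,u].round(3).tolist(),int(im[v,u].max())) for u in(338,342)])
print()
d=np.load('pics/s3.npy');W=world('side',d)
for v in range(195,232,3): print(v,[ W[v,u].round(3).tolist() for u in(337,340,342)])
E
```

```text
(np.float64(341.63999335162873), np.float64(204.72247562213227))
185 [([0.481, -0.023, 0.18], 24), ([0.473, -0.03, 0.178], 20)]
188 [([0.083, 1.033, 0.702], 17), ([0.473, -0.03, 0.17], 23)]
191 [([0.484, -0.033, 0.159], 24), ([0.472, -0.03, 0.162], 23)]
194 [([0.482, -0.029, 0.152], 26), ([0.474, -0.034, 0.152], 23)]
197 [([0.484, -0.033, 0.142], 61), ([0.474, -0.035, 0.143], 35)]
200 [([0.569, -0.259, 0.013], 195), ([0.559, -0.268, 0.011], 164)]
203 [([0.564, -0.248, 0.009], 242), ([0.554, -0.255, 0.008], 242)]
206 [([0.56, -0.238, 0.005], 240), ([0.547, -0.236, 0.008], 239)]
209 [([0.554, -0.221, 0.004], 150), ([0.545, -0.232, 0.001], 143)]
212 [([0.549, -0.21, 0.0], 123), ([0.537, -0.211, 0.002], 124)]
215 [([0.497, -0.071, 0.07], 40), ([0.489, -0.079, 0.068], 47)]
218 [([0.491, -0.055, 0.07], 42), ([0.481, -0.059, 0.07], 36)]
221 [([0.489, -0.051, 0.064], 33), ([0.479, -0.054, 0.064], 34)]
224 [([0.488, -0.049, 0.056], 34), ([0.479, -0.055, 0.055], 32)]

195 [[0.464, 0.026, 0.178], [0.457, 0.024, 0.178], [0.454, 0.02, 0.177]]
198 [[0.466, 0.019, 0.167], [0.459, 0.018, 0.167], [0.456, 0.013, 0.166]]
201 [[0.466, 0.02, 0.159], [0.461, 0.014, 0.157], [0.454, 0.017, 0.16]]
204 [[0.467, 0.017, 0.15], [0.46, 0.016, 0.15], [0.455, 0.016, 0.151]]
207 [[0.491, -0.048, 0.106], [0.486, -0.054, 0.104], [0.48, -0.053, 0.106]]
210 [[0.492, -0.05, 0.096], [0.485, -0.052, 0.096], [0.48, -0.054, 0.096]]
213 [[0.491, -0.048, 0.089], [0.483, -0.048, 0.09], [0.479, -0.053, 0.088]]
216 [[0.499, -0.069, 0.067], [0.489, -0.066, 0.071], [0.479, -0.054, 0.079]]
219 [[0.491, -0.05, 0.07], [0.484, -0.052, 0.07], [0.48, -0.057, 0.069]]
222 [[0.49, -0.047, 0.062], [0.482, -0.047, 0.064], [0.478, -0.053, 0.062]]
225 [[0.491, -0.049, 0.052], [0.083, 1.033, 0.702], [0.477, -0.05, 0.055]]
228 [[0.506, -0.091, 0.018], [0.503, -0.105, 0.011], [0.498, -0.107, 0.011]]
231 [[0.498, -0.07, 0.021], [0.498, -0.094, 0.009], [0.494, -0.098, 0.008]]
```

```bash
python3 - <<'E'
from h import *
d=np.load('pics/side0.npy');W=world('side',d);im=cv2.imread('pics/side0.png')
print(proj('side',(.1502,-.6059,.187)))
cv2.imwrite('pics/s0c.png',cv2.resize(im[0:140,440:600],None,fx=4.5,fy=4.2))
for v in range(70,130,3): print(v,[ W[v,u].round(3).tolist()+[int(im[v,u].max())] for u in(506,512,516,520)])
E
```

```text
(np.float64(505.528157548511), np.float64(127.36475185087313))
70 [[0.227, -1.407, 0.189, 196], [0.161, -0.562, 0.368, 18], [0.15, -0.552, 0.371, 23], [0.14, -0.561, 0.37, 19]]
73 [[0.179, -0.616, 0.347, 29], [0.159, -0.554, 0.362, 15], [0.148, -0.553, 0.363, 21], [0.138, -0.561, 0.362, 18]]
76 [[0.177, -0.605, 0.341, 17], [0.157, -0.55, 0.354, 21], [0.147, -0.554, 0.354, 20], [0.137, -0.56, 0.354, 24]]
79 [[0.174, -0.594, 0.335, 35], [0.156, -0.55, 0.346, 22], [0.146, -0.56, 0.345, 22], [0.135, -0.555, 0.347, 23]]
82 [[0.173, -0.596, 0.326, 68], [0.154, -0.548, 0.338, 23], [0.144, -0.559, 0.337, 25], [0.133, -0.558, 0.338, 23]]
85 [[0.167, -0.523, 0.334, 33], [0.152, -0.522, 0.336, 42], [0.141, -0.526, 0.336, 42], [0.131, -0.538, 0.334, 43]]
88 [[0.165, -0.514, 0.328, 25], [0.149, -0.511, 0.33, 39], [0.139, -0.507, 0.332, 40], [0.129, -0.514, 0.332, 41]]
91 [[0.163, -0.505, 0.322, 19], [0.148, -0.515, 0.321, 22], [0.138, -0.521, 0.321, 19], [0.127, -0.515, 0.323, 22]]
94 [[0.162, -0.51, 0.313, 24], [0.147, -0.521, 0.311, 24], [0.136, -0.524, 0.312, 20], [0.126, -0.517, 0.315, 23]]
9
[... 618 characters left out ...]
], [0.138, -0.547, 0.253, 20], [0.128, -0.553, 0.253, 72], [0.137, -1.486, -0.01, 156]]
115 [[0.192, -1.419, -0.011, 162], [0.137, -0.551, 0.243, 22], [0.15, -1.423, -0.007, 136], [0.133, -1.423, -0.005, 169]]
118 [[0.187, -1.363, -0.009, 150], [0.135, -0.56, 0.232, 19], [0.146, -1.375, -0.007, 166], [0.13, -1.396, -0.011, 167]]
121 [[0.183, -1.324, -0.01, 154], [0.134, -0.552, 0.225, 86], [0.142, -1.335, -0.009, 162], [0.126, -1.344, -0.009, 165]]
124 [[0.178, -1.266, -0.006, 163], [0.154, -1.279, -0.007, 160], [0.138, -1.288, -0.007, 159], [0.123, -1.296, -0.008, 159]]
127 [[0.175, -1.237, -0.01, 163], [0.151, -1.24, -0.008, 164], [0.135, -1.242, -0.006, 162], [0.119, -1.247, -0.006, 160]]
```

View pics/s0c.png

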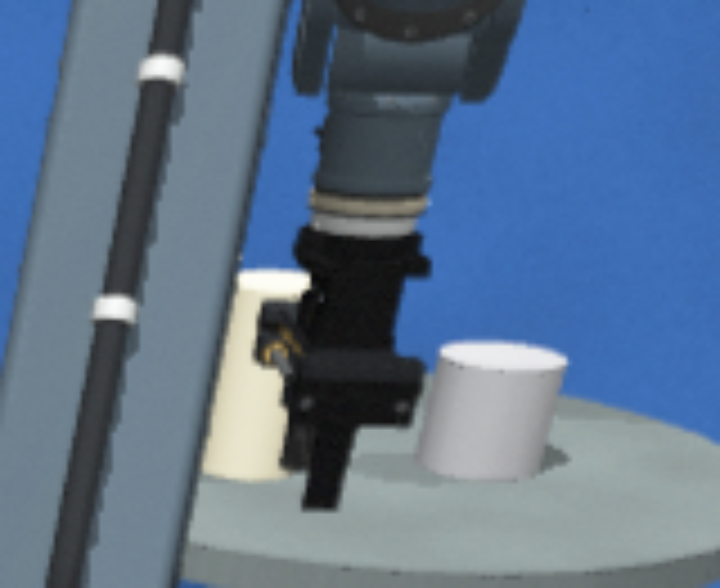

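The visible fingertips sit about 35 mm higher than the reported TCP, in both pictures. They also closed on nothing, just above the grip. I'll assume a constant offset along z, open, and go down that much further.

Call:
arm_command([
  [0, 0, -0.6, 0, 5],
  [0, 0, -0.6, 0, 5],
  [0, 0, -0.6, 0, 5],
  [0, 0, -0.6, 0, 5],
  [0, 0, -0.6, 0, 5],
])

```text
time: 4.05
position: [0.4906, -0.0653, 0.0499]
tool_rot: [0.989, 0.146, -0.0, -0.0]
ft_force: [0.5, 0.9, -0.2]
grip_width: 0.0481
```

Call:
arm_command([
  [-0.2, 0, 2, 0, 5],
  [-0.2, 0, 4, 0, 5],
  [-0.2, 0, 4, 0, 2.0],
  [-0.2, 0, 4, 0, 2.0],
  [-0.2, 0, 4, 0, 2.0],
])

```text
time: 4.68
position: [0.4884, -0.064, 0.0105]
tool_rot: [0.99, 0.144, -0.0, -0.002]
ft_force: [3.3, 17.3, 2.9]
grip_width: 0.0279
```

Call:
arm_command([
  [0, 0, 0, 0, 2.0],
  [0, 0, 0, 0, 2.0],
])

```text
time: 4.92
position: [0.4884, -0.064, 0.0106]
tool_rot: [0.989, 0.145, 0.0, -0.001]
ft_force: [1.8, 8.1, -0.3]
grip_width: 0.028
```

```bash
python3 - <<'E'
import numpy as np
th=np.linspace(-.322,1.76,16)
for i in range(0,15,5):
    print([[round(17.5*(np.cos(th[i])-np.cos(t)),2),round(-17.5*(np.sin(t)-np.sin(th[i])),2)] for t in th[i+1:i+6]])
E
```

```text
[[np.float64(-0.61), np.float64(-2.35)], [np.float64(-0.88), np.float64(-4.76)], [np.float64(-0.82), np.float64(-7.19)], [np.float64(-0.43), np.float64(-9.58)], [np.float64(0.3), np.float64(-11.9)]]
[[np.float64(1.04), np.float64(-2.19)], [np.float64(2.37), np.float64(-4.22)], [np.float64(3.97), np.float64(-6.05)], [np.float64(5.8), np.float64(-7.64)], [np.float64(7.84), np.float64(-8.96)]]
[[np.float64(2.2), np.float64(-1.02)], [np.float64(4.52), np.float64(-1.73)], [np.float64(6.92), np.float64(-2.11)], [np.float64(9.35), np.float64(-2.16)], [np.float64(11.75), np.float64(-1.87)]]
```

Call:
arm_command([
  [-0.61, 0, -2.35, 0, 2.0],
  [-0.88, 0, -4.76, 0, 2.0],
  [-0.82, 0, -7.19, 0, 2.0],
  [-0.43, 0, -9.58, 0, 2.0],
  [0.3, 0, -11.9, 0, 2.0],
])

```text
time: 5.55
position: [0.4873, -0.0641, 0.129]
tool_rot: [0.989, 0.147, -0.004, -0.001]
ft_force: [-1.8, 0.2, -4.8]
grip_width: 0.028
```

Call:
arm_command([
  [1.04, 0, -2.19, 0, 2.0],
  [2.37, 0, -4.22, 0, 2.0],
  [3.97, 0, -6.05, 0, 2.0],
  [5.8, 0, -7.64, 0, 2.0],
  [7.84, 0, -8.96, 0, 2.0],
])

```text
time: 6.18
position: [0.5608, -0.0415, 0.2191]
tool_rot: [0.989, 0.146, -0.006, -0.001]
ft_force: [-6.9, 0.7, 2.8]
grip_width: 0.0276
```

Call:
arm_command([
  [2.2, 0, -1.02, 0, 2.0],
  [4.52, 0, -1.73, 0, 2.0],
  [6.92, 0, -2.11, 0, 2.0],
  [9.35, 0, -2.16, 0, 2.0],
  [11.75, 0, -1.87, 0, 2.0],
])

```text
time: 6.8
position: [0.6782, -0.0053, 0.24]
tool_rot: [0.989, 0.146, -0.0, -0.002]
ft_force: [-3.3, 5.0, 4.9]
grip_width: 0.0276
```

Call:
arm_command([
  [0, 0, 0, 0, 2.0],
  [0, 0, 0, 0, 2.0],
  [0, 0, 0, 0, 2.0],
])

```text
time: 7.18
position: [0.6795, -0.0049, 0.2398]
tool_rot: [0.989, 0.147, 0.002, -0.002]
ft_force: [-0.2, 6.9, 6.1]
grip_width: 0.0273
```

```bash
python3 - <<'E'
from h import *
p,a=st()
for t in(1.6,1.7,1.76):print(lever(t)-[0,0,.054])
im,d=snap('side','s4')
E
```

```text
t 7.17 pos [ 0.6795 -0.0049  0.2398] a 0.294 q6 1.10 F [-0.2  6.9  6.1] w 0.0273
[ 0.65158917 -0.01427602  0.24092538]
[ 0.66826358 -0.00917277  0.23954134]
[ 0.67817542 -0.00613923  0.23787701]
```

View pics/s4.png

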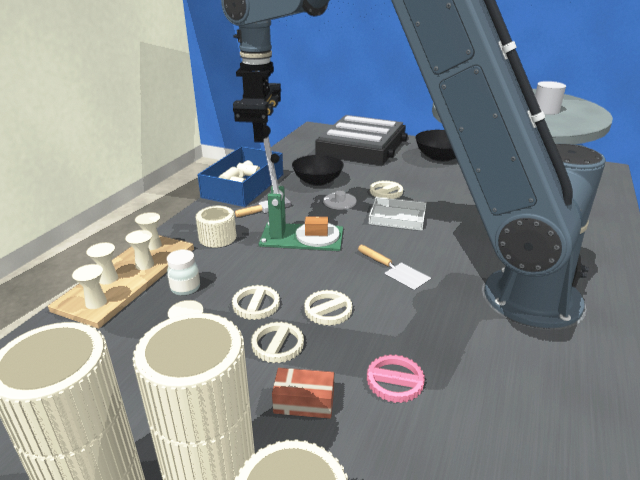

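The side view shows the lever past upright, with the gripper at (258,125) holding its end and the block at (316,227). I'll open and lift clear.

Call:
arm_command([
  [0, 0, 0, 0, 5],
  [0, 0, 0, 0, 5],
  [0, 0, 0, 0, 5],
  [0, 0, -3, 0, 5],
  [0, 0, -6, 0, 5],
])

```text
time: 7.85
position: [0.6788, -0.0091, 0.2971]
tool_rot: [0.989, 0.146, -0.001, -0.0]
ft_force: [-0.1, -0.2, 0.7]
grip_width: 0.0493
```

Call:
arm_command([
  [-5, 0, 0, 0, 8.7],
  [-10, 0, 0, 0, 8.7],
  [-13.8, 0, 3, 0, 8.7],
  [-13.8, 0, 6, 0, 8.7],
  [-13.8, 0, 6, 0, 8.7],
])

```text
time: 8.48
position: [0.545, -0.0484, 0.2354]
tool_rot: [0.989, 0.145, -0.002, -0.001]
ft_force: [-0.7, -0.4, 0.3]
grip_width: 0.0855
```

```bash
python3 - <<'E'
from h import *
p,a=st()
im,d=snap('side','s5')
cv2.imwrite('pics/s5c.png',cv2.resize(im[90:270,200:400],None,fx=4,fy=3.3)[:,:,::-1])
W=world('side',d);s=(slice(205,250),slice(290,350));P=W[s].reshape(-1,3);C=im[s].reshape(-1,3).astype(int)
b=(C[:,0]-C[:,2]>50)&(abs(P[:,2]-.06)<.004);B=P[b];r=cv2.minAreaRect(B[:,:2].astype(np.float32));print('block',b.sum(),r,B.mean(0))
E
```

```text
t 8.47 pos [ 0.545  -0.0484  0.2354] a 0.292 q6 0.99 F [-0.7 -0.4  0.3] w 0.0855
block 179 ((0.5460242629051208, -0.03889574855566025), (0.05790649354457855, 0.03983132168650627), 22.260175704956055) [ 0.54482354 -0.03797787  0.05987539]
```

View pics/s5c.png

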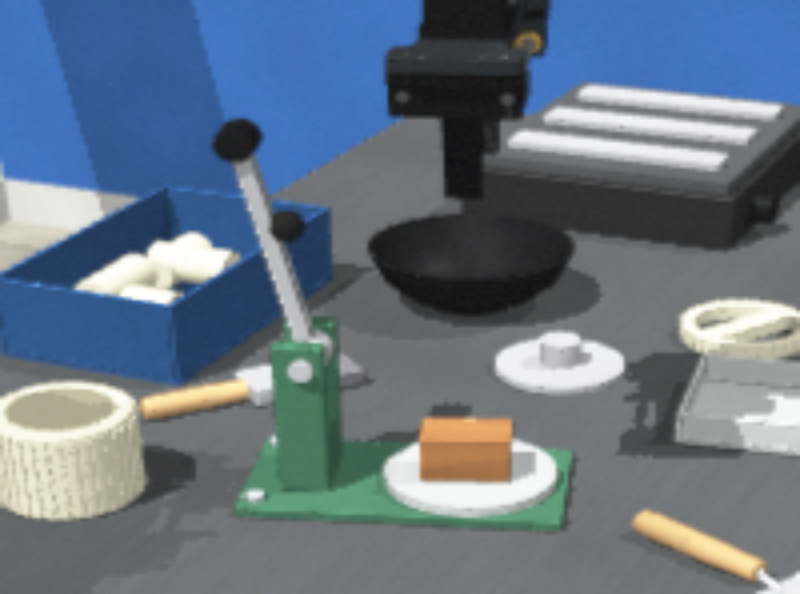

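The lever stays back at (240,140) and the block is clear on the platen.

```bash
python3 - <<'E'
from h import *
go(.546,-.0395,-.005,.293)
im=cv2.imread('pics/top0.png')[:,:,::-1].astype(int);d=np.load('pics/top0.npy');W=world('top',d)
s=(slice(260,345),slice(405,480));P=W[s].reshape(-1,3);C=im[s].reshape(-1,3)
k=(P[:,2]>.018)&(P[:,2]<.035)&(C.min(1)>100);r=cv2.minAreaRect(P[k,:2].astype(np.float32));print('tray',r,cv2.boxPoints(r).round(3).tolist())
E
```

```text
t 8.53 pos [ 0.5468 -0.0487  0.2369] a 0.292 q6 0.99 F [ 0.  -0.3  0.7] w 0.0856
-> dx 0.19 dy -0.90 dz 24.19 spin -0.001
tray ((0.39150649309158325, -0.2764597237110138), (0.16062895953655243, 0.18302592635154724), 9.147835731506348) [[0.2980000078678131, -0.19900000095367432], [0.3269999921321869, -0.3799999952316284], [0.48500001430511475, -0.3540000021457672], [0.4560000002384186, -0.17299999296665192]]
```

```bash
cat >> h.py <<'E'
def ray(name,u,v,z):
    m=robot.camera_model(name);K=np.array(m['mtx']);E=np.array(m['extrinsics']);R=E[:3,:3];o=-R.T@E[:3,3]
    r=R.T@np.array([(u-K[0,2])/K[0,0],-(v-K[1,2])/K[1,1],-1]);return o+r*(z-o[2])/r[2]
E
python3 - <<'E'
from h import *
c=[ray('top',310+u/3.6,170+v/3.5,.028)[:2] for u,v in((375,375),(540,350),(580,548),(417,578))]
print(np.array(c).round(4),np.mean(c,0)); c=np.array(c); e=c[0]-c[3];print(np.linalg.norm(e),np.arctan2(e[1],e[0]),np.linalg.norm(c[0]-c[1]))
E
```

```text
[[ 0.4463 -0.1786]
 [ 0.4631 -0.3004]
 [ 0.3149 -0.3203]
 [ 0.2949 -0.2018]] [ 0.3797981  -0.25024985]
0.15324173230863714 0.15194281499860107 0.12297155415841003
```

Call:
arm_command([
  [0.2, -0.9, 6, 0, 8.0],
  [0.2, -0.9, 12, 0, 8.0],
  [0.2, -0.9, 18, 0, 8.0],
  [0.2, -0.9, 22, 0, 8.0],
  [0.2, -0.9, 24, 0, 8.0],
])

```text
time: 9.15
position: [0.5475, -0.0393, -0.0044]
tool_rot: [0.989, 0.146, -0.0, -0.0]
ft_force: [0.7, -0.0, 0.1]
grip_width: 0.0801
```

Call:
arm_command([
  [0, 0, 0, 0, 3],
  [0, 0, 0, 0, 3],
  [0, 0, 0, 0, 3],
  [0, 0, 0, 0, 3],
  [0, 0, 0, 0, 3],
], newtons=25)

```text
time: 9.78
position: [0.5469, -0.0394, -0.0021]
tool_rot: [0.989, 0.146, 0.001, 0.0]
ft_force: [0.3, -0.9, 0.9]
grip_width: 0.0378
```

Call:
arm_command([
  [0, 0, 0, 0, 3],
  [0, 0, 0, 0, 3],
  [0, 0, -5, 0, 3],
  [0, 0, -10, 0, 3],
])

```text
time: 10.28
position: [0.5451, -0.0388, 0.0971]
tool_rot: [0.989, 0.146, -0.002, -0.001]
ft_force: [0.7, -0.9, -1.3]
grip_width: 0.0361
```

```bash
python3 - <<'E'
from h import *
go(.380,-.250,-.017,.152)
E
```

```text
t 10.28 pos [ 0.5451 -0.0388  0.0971] a 0.292 q6 1.00 F [ 0.7 -0.9 -1.3] w 0.0361
-> dx -21.90 dy 15.47 dz 11.41 spin 0.140
```

Call:
arm_command([
  [-4.4, 3.1, 0, 0, 3],
  [-8.8, 6.2, 0, 0.03, 3],
  [-13.2, 9.3, 0, 0.07, 3],
  [-17.6, 12.4, 0, 0.1, 3],
  [-21.9, 15.5, 0, 0.14, 3],
])

```text
time: 10.9
position: [0.3801, -0.2515, 0.097]
tool_rot: [0.997, 0.076, -0.0, -0.0]
ft_force: [0.3, 0.3, -1.8]
grip_width: 0.0363
```

Call:
arm_command([
  [0, 0, 4, 0, 3],
  [0, 0, 8, 0, 3],
  [0, 0, 10, 0, 3],
  [0, 0, 10, 0, 3],
])

```text
time: 11.4
position: [0.3803, -0.2496, -0.0042]
tool_rot: [0.997, 0.076, -0.001, -0.002]
ft_force: [-0.1, 0.6, -0.3]
grip_width: 0.0368
```

```bash
python3 - <<'E'
from h import *
go(.380,-.250,-.0195,.152)
snap('side','s6')
E
```

```text
t 11.40 pos [ 0.3803 -0.2496 -0.0042] a 0.152 q6 0.59 F [-0.1  0.6 -0.3] w 0.0368
-> dx -0.03 dy 0.04 dz 1.53 spin 0.000
```

View pics/s6.png

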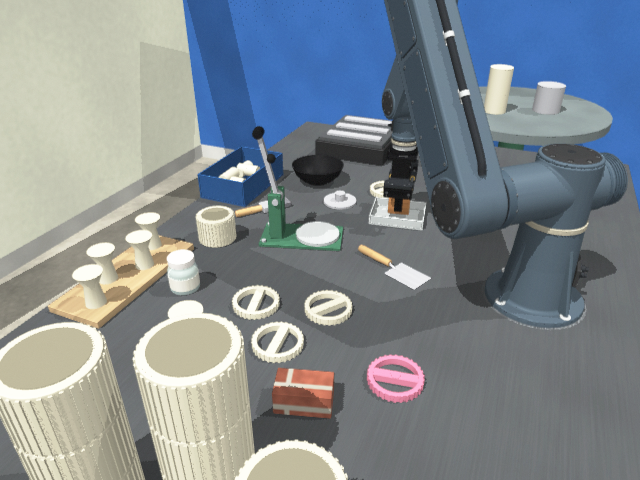

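The block is over the tray, at about (400,205).

Call:
arm_command([
  [0, 0, 0.9, 0, 3],
  [0, 0, 1.5, 0, 3],
  [0, 0, 1.5, 0, 3],
  [0, 0, 1.5, 0, 5.6],
  [0, 0, 1.5, 0, 5.6],
])

```text
time: 12.08
position: [0.3816, -0.2509, -0.0174]
tool_rot: [0.997, 0.076, 0.0, 0.0]
ft_force: [0.5, 0.0, 0.4]
grip_width: 0.049
```

Call:
arm_command([
  [0, 0, 0, 0, 5.6],
  [0, 0, -3, 0, 5.6],
  [0, 0, -8, 0, 5.6],
  [0, 0, -13, 0, 5.6],
  [0, 0, -13, 0, 4],
])

```text
time: 12.7
position: [0.3835, -0.2529, 0.1157]
tool_rot: [0.997, 0.076, 0.003, 0.004]
ft_force: [0.6, 0.0, -0.4]
grip_width: 0.0515
```

```bash
python3 - <<'E'
from h import *
im,d=snap('top','t7');W=world('top',d);wl=wheel(W,im,495,272);print(wl)
a=np.radians(wl[1]);a=(a+np.pi/2)%np.pi-np.pi/2
go(wl[0][0],wl[0][1],.03,a); 
for u,v in((246,239),(211,278),(264,296)): print('wheel',wheel(W,im,u,v))
E
```

```text
(array([ 0.45943873, -0.39470849]), np.float64(90.0), np.float64(0.01408380047550563), 127, 0)
t 12.75 pos [ 0.3823 -0.2516  0.1138] a 0.153 q6 0.59 F [-0.5  0.4 -1.6] w 0.0486
-> dx 5.45 dy 15.32 dz 8.38 spin -1.418
wheel (array([0.55860049, 0.26881657]), np.float64(102.58665991313953), np.float64(0.015043884554763628), 425, 161)
wheel (array([0.45687743, 0.36284426]), np.float64(95.35011400852736), np.float64(0.014839921362524865), 426, 164)
wheel (array([0.40559077, 0.22321593]), np.float64(55.402878910858576), np.float64(0.014781597723304132), 433, 163)
```

View pics/t7.png

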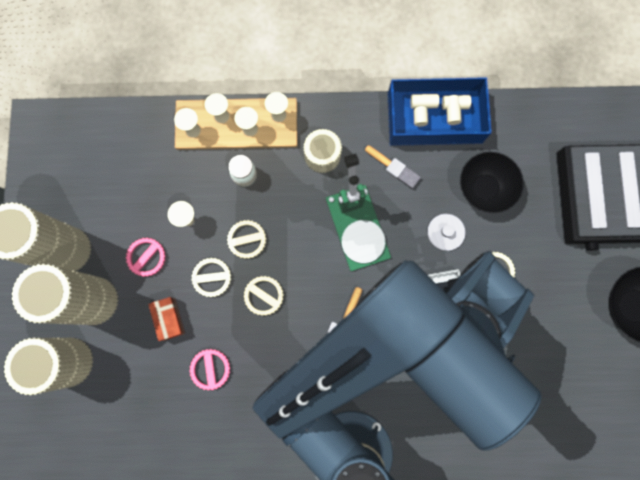

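Block released. The platen at (363,242) is empty now. I'll refit it and go to the nearest wheel, on the right.

```bash
python3 - <<'E'
from h import *
im=cv2.imread('pics/top7.png') if 0 else cv2.imread('pics/t7.png')[:,:,::-1].astype(int);d=np.load('pics/t7.npy');W=world('top',d)
s=(slice(210,275),slice(330,400));P=W[s].reshape(-1,3);C=im[s].reshape(-1,3)
k=(abs(P[:,2]-.02)<.006)&(C.max(1)-C.min(1)<25)&(C.min(1)>110)
Q=P[k];m=np.median(Q[:,:2],0);Q=Q[np.hypot(*(Q[:,:2]-m).T)<.066];print(len(Q),Q.mean(0),discfit(Q,.058,m)[0],circ(*cv2.convexHull(Q[:,:2].astype(np.float32))[:,0].T))
go(.4594,-.394,.03,1.084); go(.4594,-.394,-.03,1.084)
E
```

```text
1328 [ 0.54584896 -0.04684575  0.02000063] [ 0.54688544 -0.04697882] (np.float64(0.5468528952601914), np.float64(-0.047033657338291956), np.float64(0.05777739482107903))
t 12.75 pos [ 0.3823 -0.2516  0.1138] a 0.153 q6 0.59 F [-0.5  0.4 -1.6] w 0.0486
-> dx 5.45 dy 15.25 dz 8.38 spin -0.931
t 12.75 pos [ 0.3823 -0.2516  0.1138] a 0.153 q6 0.59 F [-0.5  0.4 -1.6] w 0.0486
-> dx 5.45 dy 15.25 dz 14.38 spin -0.931
```

Call:
arm_command([
  [1.1, 3, 0, -0.18, 3.7],
  [2.2, 6, 0, -0.36, 3.7],
  [3.3, 9.1, 0, -0.54, 3.7],
  [4.4, 12.2, 1, -0.72, 3.7],
  [5.5, 15.2, 2, -0.9, 3.7],
])

```text
time: 13.38
position: [0.4584, -0.3925, 0.0897]
tool_rot: [0.863, 0.505, -0.0, -0.002]
ft_force: [0.7, 1.1, -0.4]
grip_width: 0.0373
```

Call:
arm_command([
  [0, 0, 3, -0.03, 3.7],
  [0, 0, 6, -0.03, 3.7],
  [0, 0, 6, -0.03, 3.7],
])

```text
time: 13.75
position: [0.4563, -0.3897, 0.028]
tool_rot: [0.857, 0.515, -0.001, -0.005]
ft_force: [0.5, -0.0, 1.1]
grip_width: 0.0371
```

```bash
python3 - <<'E'
from h import *
go(.4594,-.394,-.030,1.084)
im,d=snap('side','s8');cv2.imwrite('pics/s8c.png',cv2.resize(im[150:230,330:450],None,fx=6,fy=6)[:,:,::-1])
W=world('side',d)
P=W[170:205,362:412].reshape(-1,3);C=im[170:205,362:412].reshape(-1,3).astype(int);k=(abs(P[:,2]-.015)<.006)&(C.min(1)>120);Q=P[k,:2];print(Q.mean(0),discfit(P[k],.05,Q.mean(0))[0])
E
```

```text
t 13.75 pos [ 0.4563 -0.3897  0.028 ] a 1.083 q6 -0.40 F [ 0.5 -0.   1.1] w 0.0371
-> dx -0.24 dy 0.48 dz 5.80 spin -0.001
[ 0.45486774 -0.37839498] [ 0.4575084  -0.39557666]
```

View pics/s8c.png

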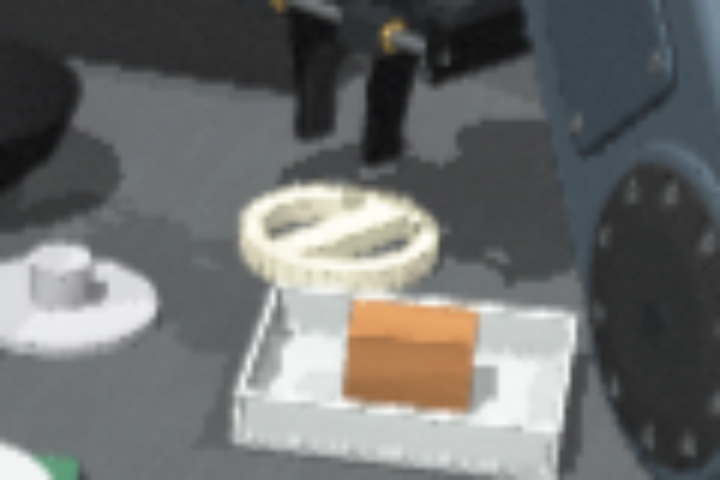

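Call:
arm_command([
  [0, 0, 0, 0, 3.7],
  [0, 0, 0, 0, 3.7],
])

```text
time: 14.05
position: [0.4595, -0.3933, 0.0334]
tool_rot: [0.857, 0.515, 0.0, 0.001]
ft_force: [-0.6, 0.3, 0.7]
grip_width: 0.0369
```

```bash
python3 - <<'E'
from h import *
go(.4594,-.394,-.030,1.084)
E
```

```text
t 14.05 pos [ 0.4595 -0.3933  0.0334] a 1.083 q6 -0.40 F [-0.6  0.3  0.7] w 0.0369
-> dx -0.07 dy 0.02 dz 6.34 spin -0.001
```

Call:
arm_command([
  [0, 0, 3, 0, 3.7],
  [0, 0, 5.3, 0, 3.7],
  [0, 0, 6.3, 0, 3.7],
  [0, 0, 6.3, 0, 3.7],
  [0, 0, 6.3, 0, 3.7],
])

```text
time: 14.68
position: [0.4596, -0.3933, -0.0297]
tool_rot: [0.857, 0.515, 0.0, 0.001]
ft_force: [-0.7, -1.8, -0.8]
grip_width: 0.0369
```

```bash
python3 - <<'E'
from h import *
go(.4594,-.394,-.030,1.084)
im,d=snap('side','s9');cv2.imwrite('pics/s9c.png',cv2.resize(im[150:230,330:450],None,fx=6,fy=6)[:,:,::-1])
E
```

```text
t 14.68 pos [ 0.4596 -0.3933 -0.0297] a 1.083 q6 -0.40 F [-0.7 -1.8 -0.8] w 0.0369
-> dx -0.07 dy 0.02 dz 0.03 spin -0.001
```

View pics/s9c.png

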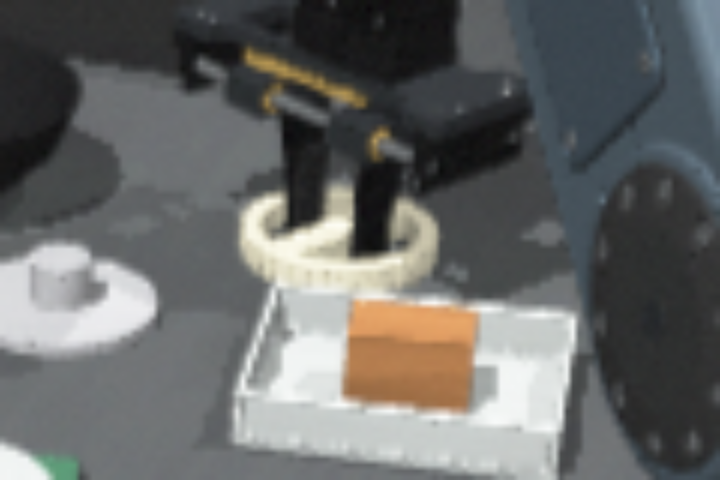

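The fingers sit in both windows, on either side of the web. I'll close and lift.

Call:
arm_command([
  [0, 0, 0.1, 0, 1.2],
  [0, 0, 0.1, 0, 1.2],
  [0, 0, 0.1, 0, 1.2],
  [0, 0, 0.1, 0, 1.2],
], newtons=30)

```text
time: 15.22
position: [0.4592, -0.3929, -0.0315]
tool_rot: [0.857, 0.515, 0.0, 0.0]
ft_force: [0.6, -0.0, 2.0]
grip_width: 0.0176
```

Call:
arm_command([
  [0, 0, -2, 0, 1.2],
  [0, 0, -6, 0, 1.2],
  [0, 0, -10, 0, 1.2],
  [0, 0, -10, 0, 1.2],
])

```text
time: 15.72
position: [0.4609, -0.3949, 0.0726]
tool_rot: [0.857, 0.515, 0.001, 0.004]
ft_force: [0.8, -0.2, -2.6]
grip_width: 0.0177
```

```bash
sed -i 's/PL=np.array(\[.5463,-.0465\])/PL=np.array([.5466,-.0470])/' h.py; python3 - <<'E'
from h import *
go(PL[0],PL[1],.07,FA)
snap('side','s10')
E
```

```text
t 15.72 pos [ 0.4609 -0.3949  0.0726] a 1.083 q6 -0.40 F [ 0.8 -0.2 -2.6] w 0.0177
-> dx 34.75 dy -8.73 dz 0.26 spin 0.786
```

View pics/s10.png

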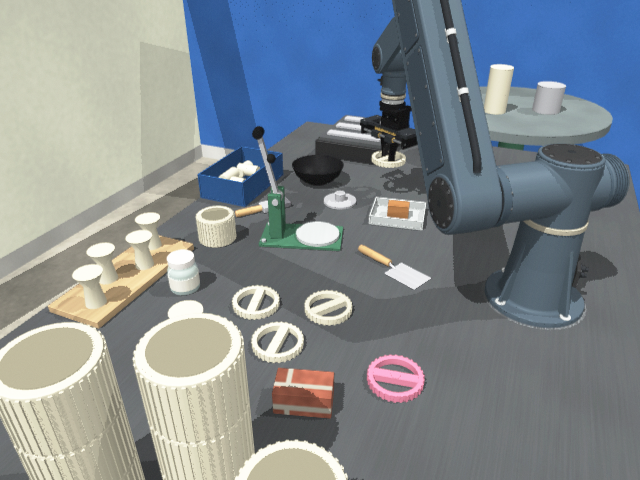

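Call:
arm_command([
  [4, -1, 0, 0, 1.2],
  [9, -2.2, 0, 0.15, 1.2],
  [14.5, -3.6, 0, 0.32, 1.2],
  [20, -5, 0, 0.49, 1.2],
  [25.5, -6.4, 0, 0.66, 1.2],
])

```text
time: 16.4
position: [0.5209, -0.1351, 0.067]
tool_rot: [0.978, 0.207, -0.001, -0.001]
ft_force: [0.9, -0.4, -1.5]
grip_width: 0.0177
```

```bash
python3 - <<'E'
from h import *
go(PL[0],PL[1],.03,FA)
E
```

```text
t 16.40 pos [ 0.5209 -0.1351  0.067 ] a 0.417 q6 0.69 F [ 0.9 -0.4 -1.5] w 0.0177
-> dx 5.92 dy -7.02 dz 3.70 spin 0.120
```

Call:
arm_command([
  [2.9, -3.5, 0, 0.06, 1.2],
  [5.9, -7.0, 2, 0.12, 1.2],
  [5.9, -7.0, 4.5, 0.12, 1.2],
  [5.9, -7.0, 4.5, 0.12, 1.2],
  [5.9, -7.0, 4.5, 0.12, 1.2],
])

```text
time: 17.02
position: [0.5467, -0.0497, 0.0231]
tool_rot: [0.989, 0.15, -0.0, -0.0]
ft_force: [0.5, -0.3, -2.1]
grip_width: 0.0174
```

Call:
arm_command([
  [0, 0, 0, 0, 1.2],
  [0, 0, 0, 0, 1.2],
])

```text
time: 17.27
position: [0.5475, -0.0501, 0.024]
tool_rot: [0.989, 0.15, 0.001, 0.0]
ft_force: [-0.3, -0.2, -0.4]
grip_width: 0.0178
```

```bash
python3 - <<'E'
from h import *
go(PL[0],PL[1],-.0105,FA)
im,d=snap('side','s11');cv2.imwrite('pics/s11c.png',cv2.resize(im[150:270,230:390],None,fx=5,fy=5)[:,:,::-1])
E
```

```text
t 17.27 pos [ 0.5475 -0.0501  0.024 ] a 0.302 q6 0.97 F [-0.3 -0.2 -0.4] w 0.0178
-> dx 0.01 dy -0.32 dz 3.45 spin 0.005
```

View pics/s11c.png

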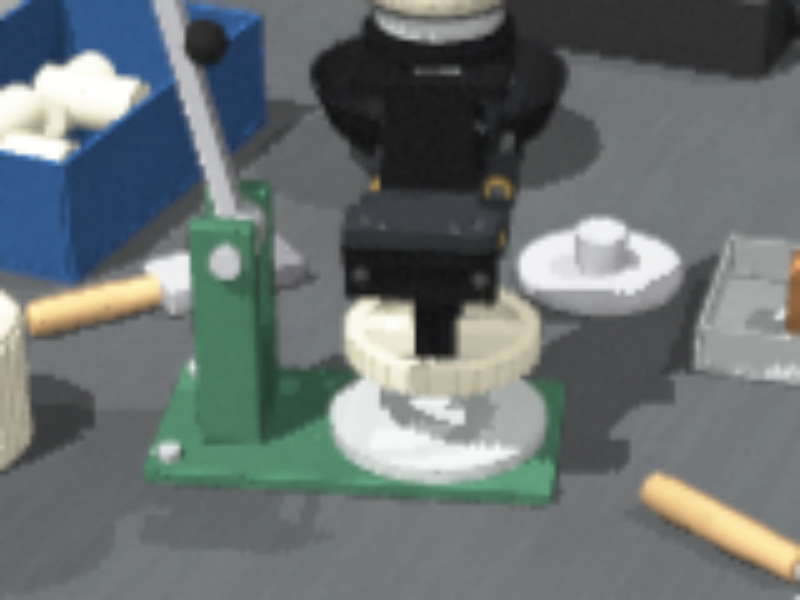

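The wheel is level and above the platen. I'll lower and release it.

Call:
arm_command([
  [0, -0.3, 1.5, 0, 1.2],
  [0, -0.3, 2.8, 0, 1.2],
  [0, -0.3, 3.5, 0, 1.2],
  [0, -0.3, 3.5, 0, 1.2],
  [0, -0.3, 3.5, 0, 1.2],
])

```text
time: 17.95
position: [0.5454, -0.0461, -0.012]
tool_rot: [0.989, 0.151, -0.001, -0.0]
ft_force: [-0.5, 0.7, 3.4]
grip_width: 0.0175
```

Call:
arm_command([
  [0, 0, 0, 0, 3.6],
  [0, 0, 0, 0, 3.6],
  [0, 0, 0, 0, 3.6],
  [0, 0, -3, 0, 3.6],
  [0, 0, -8, 0, 3.6],
])

```text
time: 18.58
position: [0.5448, -0.0462, 0.0675]
tool_rot: [0.989, 0.151, -0.002, -0.001]
ft_force: [1.1, -0.4, 0.2]
grip_width: 0.0358
```

```bash
python3 - <<'E'
from h import *
go(.5586,.2688,.03,1.785)
im,d=snap('side','s12');cv2.imwrite('pics/s12c.png',cv2.resize(im[150:270,230:390],None,fx=5,fy=5)[:,:,::-1])
E
```

```text
t 18.57 pos [ 0.5448 -0.0462  0.0675] a 0.303 q6 0.98 F [ 1.1 -0.4  0.2] w 0.0358
-> dx 10.71 dy -29.66 dz 3.75 spin -1.482
```

View pics/s12c.png

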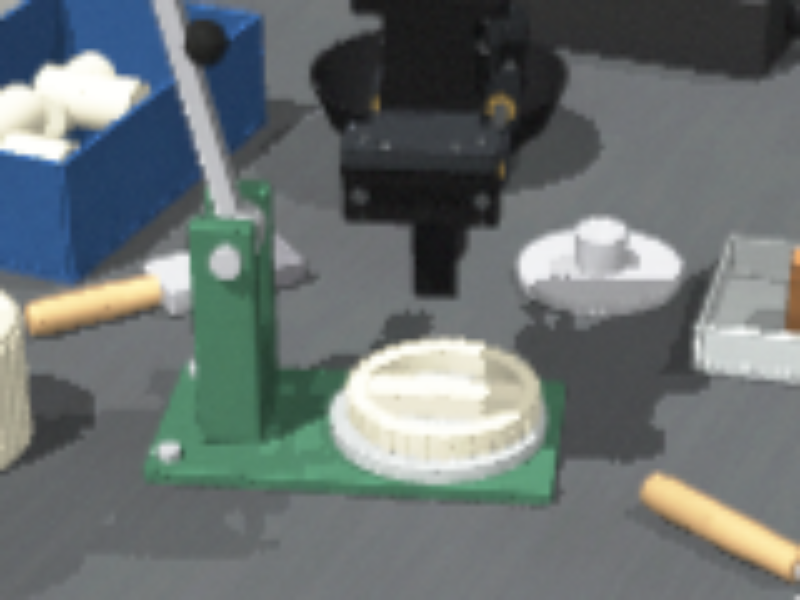

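Call:
arm_command([
  [1.8, -5.5, 0, 0, 3.7],
  [3.8, -10.8, 0, -0.18, 3.7],
  [5.8, -16.2, 0, -0.36, 3.7],
  [7.8, -21.6, 0, -0.54, 3.7],
  [9.8, -27, 0, -0.72, 3.7],
])

```text
time: 19.25
position: [0.5594, 0.2423, 0.0682]
tool_rot: [0.871, 0.492, 0.0, 0.0]
ft_force: [1.0, -0.5, -0.5]
grip_width: 0.037
```

Call:
arm_command([
  [0, 0, 0, -0.18, 3.7],
  [0, 0, 0, -0.36, 3.7],
  [0, 0, 0, -0.54, 3.7],
  [0, 0, 0, -0.74, 3.7],
  [0, 0, 0, -0.76, 3.7],
])

```text
time: 19.88
position: [0.5592, 0.2405, 0.0681]
tool_rot: [0.628, 0.778, 0.0, 0.0]
ft_force: [0.2, 0.7, -0.7]
grip_width: 0.037
```

```bash
python3 - <<'E'
from h import *
go(.5586,.2688,.02,1.785)
snap('top','t13')
E
```

```text
t 19.88 pos [0.5592 0.2405 0.0681] a 1.782 q6 0.01 F [ 0.2  0.7 -0.7] w 0.0370
-> dx 2.78 dy 0.54 dz 4.81 spin -0.003
```

View pics/t13.png

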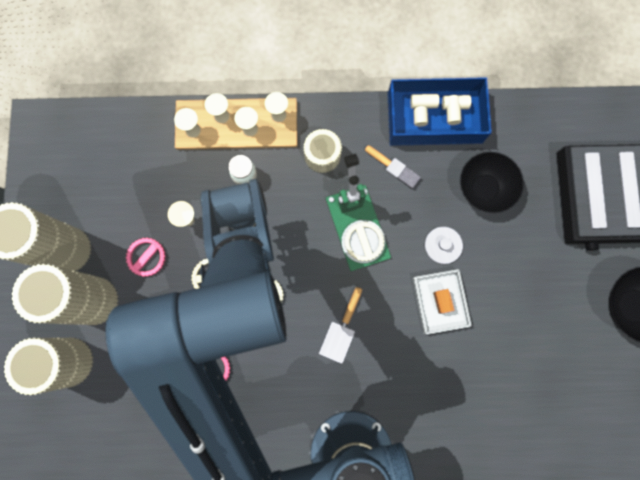

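The plate has been knocked to (444,245), so I'll re-measure it later. The wheel on the platen looks centred.

```bash
cat >> h.py <<'E'
def topdisc(name,z,u,v,ru,rv,R=.05,tol=.005,mn=110,c0=None):
    im,d=robot.camera(name);W=world(name,d);s=(slice(v-rv,v+rv),slice(u-ru,u+ru))
    P=W[s].reshape(-1,3);C=im[s].reshape(-1,3).astype(int);k=(abs(P[:,2]-z)<tol)&(C.min(1)>mn)
    Q=P[k];c=np.median(Q[:,:2],0);Q=Q[np.hypot(*(Q[:,:2]-c).T)<.065]
    return discfit(Q,R,c)[0],len(Q),np.median(Q[:,2])
E
python3 - <<'E'
from h import *
im=cv2.imread('pics/t13.png')[:,:,::-1];W=world('top',np.load('pics/t13.npy'))
w=wheel(W,im,364,242,.02);print(w, w[0]-PL)
print(topdisc('top',.036,364,242,40,40))
print(topdisc('side',.015,257,300,30,22))
E
```

```text
(array([ 0.54325906, -0.04651726]), np.float64(17.716386205375102), np.float64(0.035386365655129384), 425, 164) [-0.00334094  0.00048274]
(array([ 0.54325852, -0.0468743 ]), 545, np.float64(0.03565812921816709))
(array([0.55795969, 0.26979627]), 705, np.float64(0.01502474116159129))
```

Call:
arm_command([
  [2.8, 0.5, 2, 0, 3.7],
  [2.8, 0.5, 5, 0, 3.7],
  [2.8, 0.5, 5, 0, 3.7],
  [2.8, 0.5, 5, 0, 3.7],
])

```text
time: 20.52
position: [0.5587, 0.2688, 0.0188]
tool_rot: [0.629, 0.778, 0.0, 0.0]
ft_force: [-0.1, -0.3, 0.6]
grip_width: 0.0366
```

```bash
python3 - <<'E'
from h import *
go(.5586,.2688,-.0305,1.785)
im,d=snap('side','s14');cv2.imwrite('pics/s14c.png',cv2.resize(im[230:340,200:320],None,fx=5,fy=5)[:,:,::-1])
E
```

```text
t 20.52 pos [0.5587 0.2688 0.0188] a 1.782 q6 0.06 F [-0.1 -0.3  0.6] w 0.0366
-> dx 0.00 dy -0.01 dz 4.93 spin -0.003
```

View pics/s14c.png

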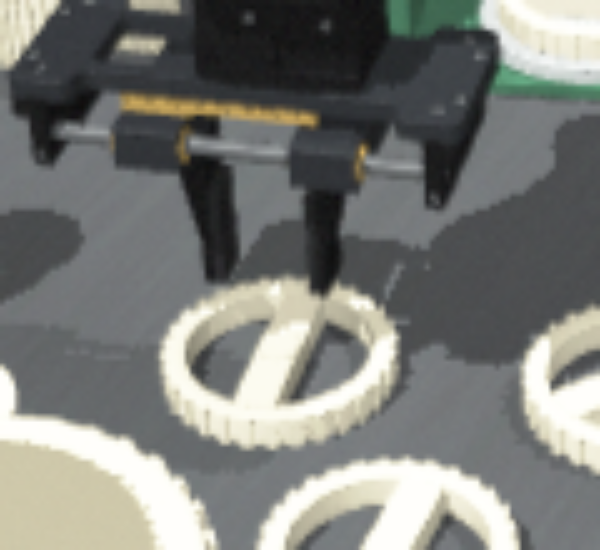

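The fingers are lined up on either side of the web, so I'll descend and grip.

Call:
arm_command([
  [0, 0, 3, 0, 3.7],
  [0, 0, 5, 0, 3.7],
  [0, 0, 5, 0, 3.7],
  [0, 0, 5, 0, 1.2],
  [0, 0, 5, 0, 1.2],
])

```text
time: 21.2
position: [0.5588, 0.2691, -0.0308]
tool_rot: [0.628, 0.778, 0.001, 0.0]
ft_force: [0.5, -1.0, 0.4]
grip_width: 0.0244
```

Call:
arm_command([
  [0, 0, 0, 0, 1.2],
  [0, 0, 0, 0, 1.2],
  [0, 0, -3, 0, 1.2],
  [0, 0, -8, 0, 1.2],
  [0, 0, -11, 0, 1.2],
])

```text
time: 21.82
position: [0.5588, 0.2691, 0.0802]
tool_rot: [0.628, 0.778, 0.001, 0.001]
ft_force: [0.3, -0.4, -1.6]
grip_width: 0.0175
```

```bash
python3 - <<'E'
from h import *
go(PL[0],PL[1],.08,FA)
im,d=snap('side','s15');cv2.imwrite('pics/s15c.png',cv2.resize(im[190:340,180:330],None,fx=4,fy=4)[:,:,::-1])
E
```

```text
t 21.82 pos [0.5588 0.2691 0.0802] a 1.783 q6 0.06 F [ 0.3 -0.4 -1.6] w 0.0175
-> dx -30.65 dy -7.84 dz 0.02 spin 1.486
```

View pics/s15c.png

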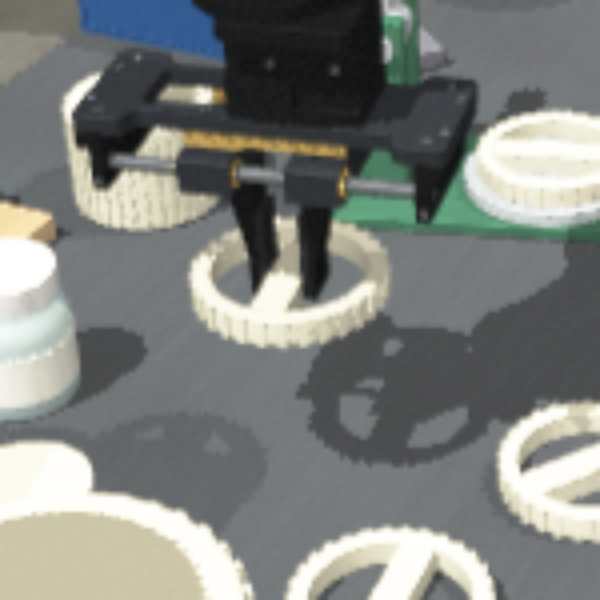

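Call:
arm_command([
  [-3.5, -0.9, 0, 0.18, 1.2],
  [-7.5, -1.9, 0, 0.36, 1.2],
  [-12, -3, 0, 0.54, 1.2],
  [-16, -4.1, 0, 0.72, 1.2],
  [-19, -4.9, 0, 0.9, 1.2],
])

```text
time: 22.5
position: [0.5494, 0.0711, 0.0774]
tool_rot: [0.906, 0.424, -0.001, -0.0]
ft_force: [-0.5, 0.4, -0.8]
grip_width: 0.0177
```

Call:
arm_command([
  [0, 0, 0, 0.18, 1.2],
  [0, 0, 0, 0.36, 1.2],
  [0, 0, 0, 0.54, 1.2],
  [0, 0, 0, 0.58, 1.2],
  [0, 0, 0, 0.58, 1.2],
])

```text
time: 23.12
position: [0.5496, 0.0728, 0.0775]
tool_rot: [0.989, 0.151, -0.001, -0.0]
ft_force: [-0.4, -0.1, -1.1]
grip_width: 0.0175
```

```bash
python3 - <<'E'
from h import *
go(PL[0]+.002,PL[1],.04,FA)
E
```

```text
t 23.12 pos [0.5496 0.0728 0.0775] a 0.303 q6 1.20 F [-0.4 -0.1 -1.1] w 0.0175
-> dx -3.67 dy 11.41 dz 3.75 spin 0.006
```

Call:
arm_command([
  [-1.8, 5.7, 0, 0, 1.2],
  [-3.7, 11.4, 0, 0, 1.2],
  [-3.7, 11.4, 3, 0, 1.2],
  [-3.7, 11.4, 3.7, 0, 1.2],
  [-3.7, 11.4, 3.7, 0, 1.2],
])

```text
time: 23.75
position: [0.5481, -0.0462, 0.0407]
tool_rot: [0.988, 0.151, -0.001, -0.0]
ft_force: [0.3, 0.8, -1.1]
grip_width: 0.0178
```

Call:
arm_command([
  [0, 0, 0, 0, 1.2],
  [0, 0, 0, 0, 1.2],
])

```text
time: 24.0
position: [0.5495, -0.0465, 0.042]
tool_rot: [0.988, 0.152, 0.001, 0.0]
ft_force: [-0.3, 0.1, -1.3]
grip_width: 0.0177
```

```bash
python3 - <<'E'
from h import *
go(PL[0]+.002,PL[1],.006,FA)
im,d=snap('side','s16');cv2.imwrite('pics/s16c.png',cv2.resize(im[150:270,230:390],None,fx=5,fy=5)[:,:,::-1])
E
```

```text
t 24.00 pos [ 0.5495 -0.0465  0.042 ] a 0.304 q6 0.98 F [-0.3  0.1 -1.3] w 0.0177
-> dx -0.11 dy 0.02 dz 3.60 spin 0.007
```

View pics/s16c.png

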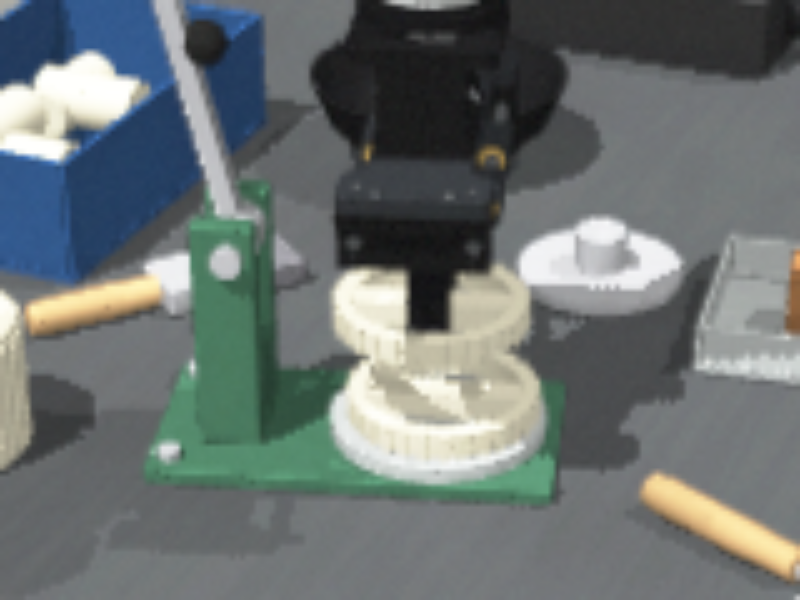

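Call:
arm_command([
  [-0.1, 0, 1.5, 0, 1.2],
  [-0.1, 0, 2.8, 0, 1.2],
  [-0.1, 0, 3.6, 0, 1.2],
  [-0.1, 0, 3.6, 0, 1.2],
  [-0.1, 0, 3.6, 0, 1.2],
])

```text
time: 24.68
position: [0.5478, -0.0473, 0.0047]
tool_rot: [0.989, 0.151, -0.0, -0.0]
ft_force: [0.1, -0.0, -0.9]
grip_width: 0.0178
```

Call:
arm_command([
  [0, 0, 0, 0, 3.6],
  [0, 0, 0, 0, 3.6],
  [0, 0, 0, 0, 3.6],
  [0, 0, -3, 0, 3.6],
  [0, 0, -8, 0, 3.6],
])

```text
time: 25.3
position: [0.5464, -0.047, 0.0846]
tool_rot: [0.989, 0.151, -0.002, -0.001]
ft_force: [1.3, 0.4, -0.2]
grip_width: 0.0358
```

```bash
python3 - <<'E'
from h import *
w=.4569,.3630
go(w[0],w[1],.03,np.radians(95.9))
go(.4056,.2232,.03,np.radians(55.4))
im,d=snap('side','s17');cv2.imwrite('pics/s17c.png',cv2.resize(im[150:270,230:390],None,fx=5,fy=5)[:,:,::-1])
E
```

```text
t 25.30 pos [ 0.5464 -0.047   0.0846] a 0.303 q6 0.98 F [ 1.3  0.4 -0.2] w 0.0358
-> dx 3.67 dy -41.80 dz 5.46 spin -1.371
t 25.30 pos [ 0.5464 -0.047   0.0846] a 0.303 q6 0.98 F [ 1.3  0.4 -0.2] w 0.0358
-> dx -5.39 dy -29.99 dz 5.46 spin -0.664
```

View pics/s17c.png

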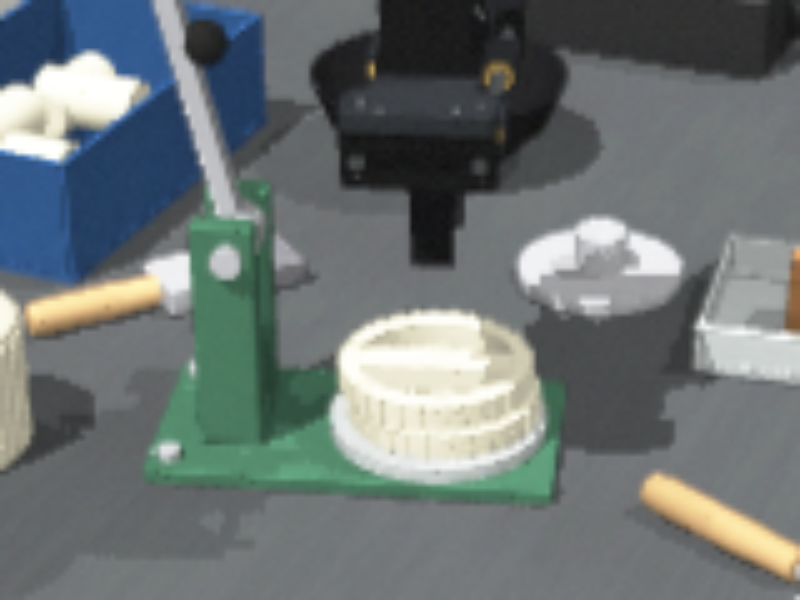

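The second wheel is stacked. Next is wheel3, at (0.406, 0.223).

Call:
arm_command([
  [-1, -5.5, 0, 0, 3.7],
  [-2, -11.5, 0, -0.16, 3.7],
  [-3.1, -17.5, 0, -0.32, 3.7],
  [-4.3, -23.5, 0, -0.48, 3.7],
  [-5.4, -30, 0, -0.66, 3.7],
])

```text
time: 25.98
position: [0.4079, 0.2214, 0.0854]
tool_rot: [0.885, 0.465, 0.001, 0.0]
ft_force: [1.0, 1.3, 0.7]
grip_width: 0.0371
```

Call:
arm_command([
  [0, 0, 3, 0, 3.7],
  [0, 0, 5, 0, 3.7],
  [0, 0, 5, 0, 3.7],
  [0, 0, 5, 0, 3.7],
])

```text
time: 26.48
position: [0.4091, 0.2198, 0.0357]
tool_rot: [0.886, 0.463, 0.0, 0.0]
ft_force: [0.3, -0.8, 0.0]
grip_width: 0.0369
```

```bash
python3 - <<'E'
from h import *
go(.4056,.2232,-.0305,np.radians(55.4))
print(topdisc('top',.052,364,240,40,40),PL)
print(topdisc('side',.015,328,307,30,22))
im,d=snap('side','s18');cv2.imwrite('pics/s18c.png',cv2.resize(im[230:340,270:400],None,fx=5,fy=5)[:,:,::-1])
E
```

```text
t 26.48 pos [0.4091 0.2198 0.0357] a 0.962 q6 0.86 F [ 0.3 -0.8  0. ] w 0.0369
-> dx 0.08 dy -0.48 dz 6.62 spin -0.005
(array([ 0.54816012, -0.04701642]), 567, np.float64(0.05183913042784683)) [ 0.5466 -0.047 ]
(array([0.40432815, 0.22454208]), 769, np.float64(0.015049066006209687))
```

View pics/s18c.png

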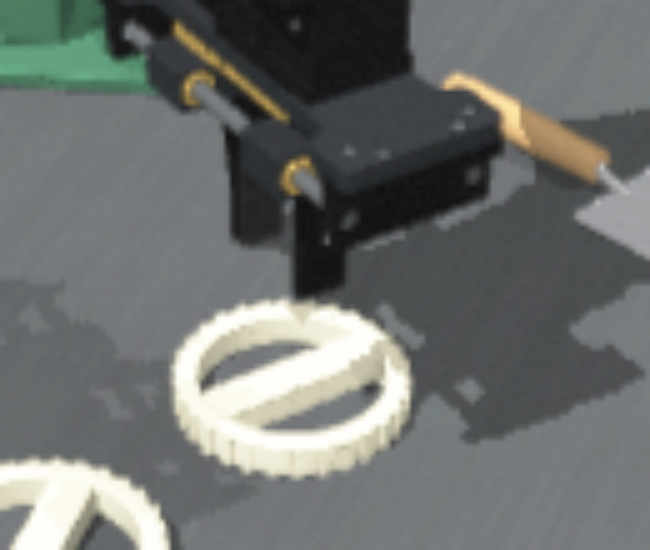

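Call:
arm_command([
  [0.1, -0.5, 2, 0, 3.7],
  [0.1, -0.5, 5, 0, 3.7],
  [0.1, -0.5, 6.6, 0, 3.7],
  [0.1, -0.5, 6.6, 0, 3.7],
])

```text
time: 27.12
position: [0.4048, 0.2232, -0.0311]
tool_rot: [0.886, 0.463, -0.001, -0.0]
ft_force: [0.2, -0.2, -0.3]
grip_width: 0.0373
```

Call:
arm_command([
  [0, 0, 0, 0, 1.2],
  [0, 0, 0, 0, 1.2],
  [0, 0, 0, 0, 1.2],
  [0, 0, 0, 0, 1.2],
])

```text
time: 27.62
position: [0.4055, 0.2237, -0.03]
tool_rot: [0.886, 0.463, 0.001, 0.0]
ft_force: [-0.6, -0.0, 6.4]
grip_width: 0.0176
```

Call:
arm_command([
  [0, 0, -3, 0, 1.2],
  [0, 0, -8, 0, 1.2],
  [0, 0, -12, 0, 1.2],
  [0, 0, -12, 0, 1.2],
])

```text
time: 28.12
position: [0.407, 0.2242, 0.0918]
tool_rot: [0.886, 0.463, 0.003, 0.001]
ft_force: [0.4, 0.3, -1.5]
grip_width: 0.018
```

```bash
python3 - <<'E'
from h import *
go(PL[0]+.0005,PL[1],.09,FA)
im,d=snap('side','s19');cv2.imwrite('pics/s19c.png',cv2.resize(im[180:340,240:400],None,fx=4,fy=3.7)[:,:,::-1])
E
```

```text
t 28.12 pos [0.407  0.2242 0.0918] a 0.963 q6 0.87 F [ 0.4  0.3 -1.5] w 0.0180
-> dx -14.26 dy 26.99 dz 0.18 spin 0.666
```

View pics/s19c.png

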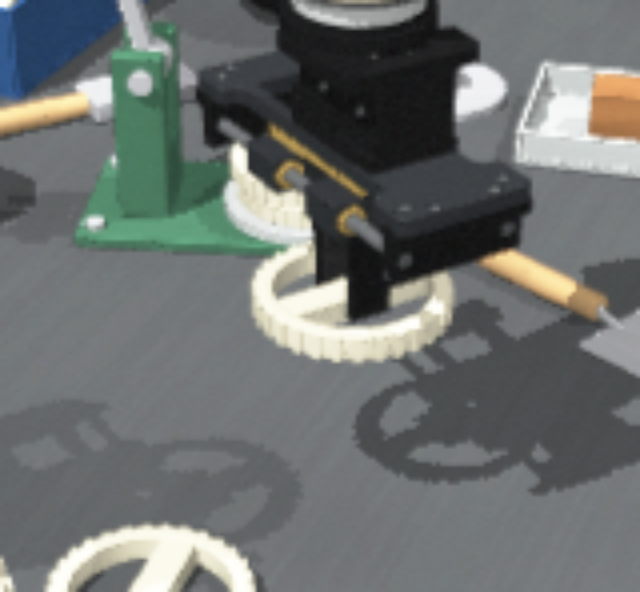

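The wheel is held level, so I'll move it to the stack.

Call:
arm_command([
  [-2.6, 5, 0, 0.14, 1.2],
  [-5.4, 10.2, 0, 0.3, 1.2],
  [-8.2, 15.5, 0, 0.46, 1.2],
  [-11.2, 21.2, 0, 0.62, 1.2],
  [-14.2, 26.9, 0, 0.666, 1.2],
])

```text
time: 28.8
position: [0.542, -0.0448, 0.0869]
tool_rot: [0.989, 0.147, -0.002, -0.001]
ft_force: [1.1, 0.3, -1.2]
grip_width: 0.0177
```

Call:
arm_command([
  [0, 0, 0, 0, 1.2],
  [0, 0, 2, 0, 1.2],
  [0, 0, 2, 0, 1.2],
  [0, 0, 2, 0, 1.2],
])

```text
time: 29.3
position: [0.542, -0.0424, 0.0686]
tool_rot: [0.989, 0.148, -0.001, -0.0]
ft_force: [0.0, -0.6, -1.1]
grip_width: 0.0175
```

```bash
python3 - <<'E'
from h import *
go(PL[0]+.0005,PL[1],.022,FA)
im,d=snap('side','s20');cv2.imwrite('pics/s20c.png',cv2.resize(im[150:270,230:390],None,fx=5,fy=5)[:,:,::-1])
E
```

```text
t 29.30 pos [ 0.542  -0.0424  0.0686] a 0.298 q6 0.99 F [ 0.  -0.6 -1.1] w 0.0175
-> dx 0.36 dy 0.59 dz 4.66 spin 0.001
```

View pics/s20c.png

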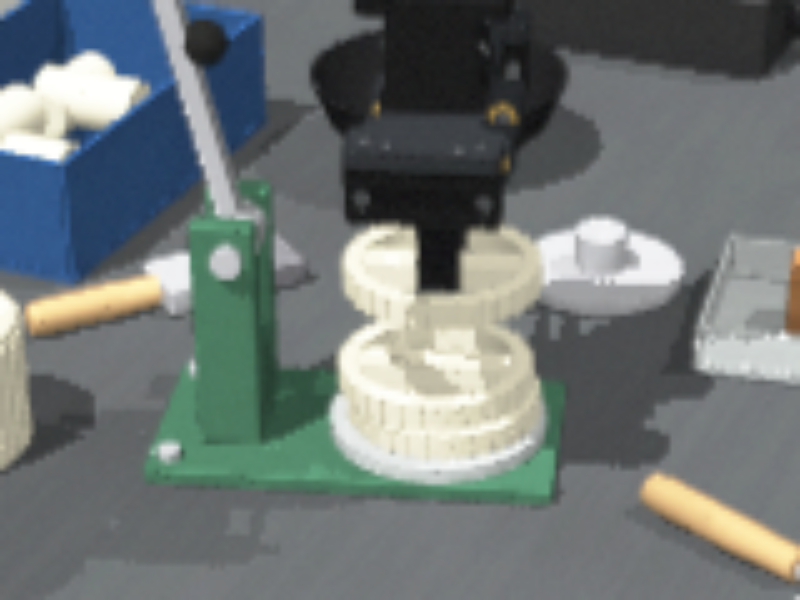

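Call:
arm_command([
  [0.4, 0.6, 1.5, 0, 1.2],
  [0.4, 0.6, 3, 0, 1.2],
  [0.4, 0.6, 4.2, 0, 1.2],
  [0.4, 0.6, 4.7, 0, 1.2],
  [0.4, 0.6, 4.7, 0, 1.2],
])

```text
time: 29.98
position: [0.5482, -0.0477, 0.0221]
tool_rot: [0.989, 0.148, -0.0, -0.0]
ft_force: [-0.4, 0.2, -2.2]
grip_width: 0.0178
```

```bash
python3 - <<'E'
from h import *
go(PL[0]+.0005,PL[1],.021,FA)
E
```

```text
t 29.98 pos [ 0.5482 -0.0477  0.0221] a 0.297 q6 0.98 F [-0.4  0.2 -2.2] w 0.0178
-> dx -0.09 dy -0.10 dz 0.11 spin -0.000
```

Call:
arm_command([
  [0, -0.1, 0.15, 0, 1.2],
  [0, -0.1, 0.15, 0, 1.2],
  [0, -0.1, 0.15, 0, 3.6],
  [0, -0.1, 0.15, 0, 3.6],
  [0, -0.1, 0.15, 0, 3.6],
])

```text
time: 30.6
position: [0.5482, -0.0468, 0.0205]
tool_rot: [0.989, 0.148, -0.0, -0.0]
ft_force: [-0.4, 0.8, 1.0]
grip_width: 0.0341
```

Call:
arm_command([
  [0, 0, -3, 0, 3.6],
  [0, 0, -8, 0, 3.6],
  [0, 0, -8, 0, 3.6],
])

```text
time: 30.98
position: [0.5514, -0.0476, 0.1041]
tool_rot: [0.989, 0.148, 0.004, 0.002]
ft_force: [-0.6, 0.4, 0.3]
grip_width: 0.036
```

```bash
python3 - <<'E'
from h import *
go(.4569,.3630,.03,np.radians(95.9))
im,d=snap('side','s21');cv2.imwrite('pics/s21c.png',cv2.resize(im[150:270,230:390],None,fx=5,fy=5)[:,:,::-1])
print(topdisc('side',.015,278,342,32,24))
E
```

```text
t 30.98 pos [ 0.5514 -0.0476  0.1041] a 0.297 q6 0.99 F [-0.6  0.4  0.3] w 0.0360
-> dx 2.98 dy -42.03 dz 7.41 spin -1.377
(array([0.45552883, 0.36470991]), 929, np.float64(0.015017843846109174))
```

View pics/s21c.png

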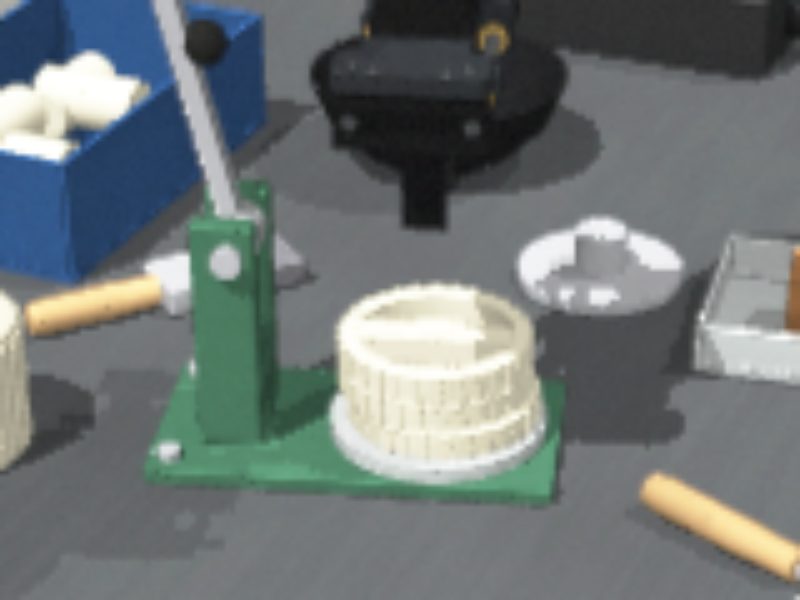

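Three wheels are stacked. Now the last one, at (0.456, 0.364).

Call:
arm_command([
  [0.4, -5.5, 0, 0, 3.7],
  [0.8, -11.3, 0, -0.17, 3.7],
  [1.2, -17.2, 0, -0.35, 3.7],
  [1.6, -23.1, 0, -0.53, 3.7],
  [2, -29, 0, -0.71, 3.7],
])

```text
time: 31.7
position: [0.4807, 0.2377, 0.099]
tool_rot: [0.875, 0.485, -0.002, -0.0]
ft_force: [1.0, 1.7, -0.4]
grip_width: 0.0367
```

Call:
arm_command([
  [0, 0, 0, -0.17, 3.7],
  [0, 0, 0, -0.34, 3.7],
  [0, 0, 0, -0.51, 3.7],
  [0, 0, 0, -0.67, 3.7],
  [0, 0, 0, -0.67, 3.7],
])

```text
time: 32.33
position: [0.4812, 0.236, 0.0992]
tool_rot: [0.669, 0.743, -0.001, -0.001]
ft_force: [-0.7, 0.0, 0.3]
grip_width: 0.0374
```

```bash
python3 - <<'E'
from h import *
go(.4566,.3635,.03,np.radians(95.9))
E
```

```text
t 32.33 pos [0.4812 0.236  0.0992] a 1.675 q6 0.14 F [-0.7  0.   0.3] w 0.0374
-> dx 12.94 dy -1.12 dz 6.92 spin 0.001
```

Call:
arm_command([
  [6, -0.5, 0, 0, 3.7],
  [12.9, -1.1, 0, 0, 3.7],
  [12.9, -1.1, 4, 0, 3.7],
  [12.9, -1.1, 6.9, 0, 3.7],
  [12.9, -1.1, 6.9, 0, 3.7],
])

```text
time: 32.95
position: [0.4552, 0.3623, 0.0288]
tool_rot: [0.669, 0.743, -0.003, -0.001]
ft_force: [0.3, -0.7, 0.3]
grip_width: 0.037
```

Call:
arm_command([
  [0, 0, 0, 0, 3.7],
  [0, 0, 0, 0, 3.7],
])

```text
time: 33.2
position: [0.4591, 0.3636, 0.033]
tool_rot: [0.669, 0.743, 0.001, 0.0]
ft_force: [0.5, 0.4, -0.4]
grip_width: 0.0366
```

```bash
python3 - <<'E'
from h import *
go(.4566,.3635,-.0305,np.radians(95.9))
im,d=snap('side','s22');cv2.imwrite('pics/s22c.png',cv2.resize(im[260:380,210:340],None,fx=5,fy=5)[:,:,::-1])
print(topdisc('top',.068,364,238,40,40),PL)
E
```

```text
t 33.20 pos [0.4591 0.3636 0.033 ] a 1.676 q6 0.37 F [ 0.5  0.4 -0.4] w 0.0366
-> dx 0.01 dy -0.25 dz 6.35 spin 0.002
(array([ 0.54846875, -0.0473385 ]), 596, np.float64(0.0678103089301724)) [ 0.5466 -0.047 ]
```

View pics/s22c.png

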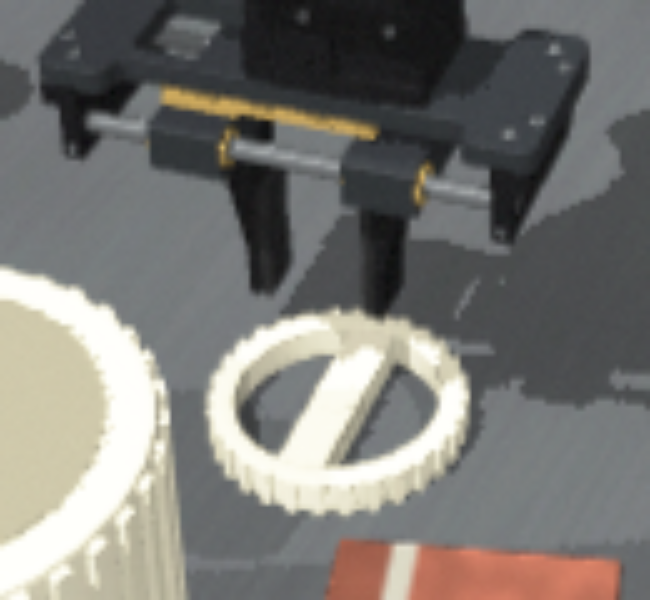

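Call:
arm_command([
  [0, -0.2, 2, 0, 3.7],
  [0, -0.2, 5, 0, 3.7],
  [0, -0.2, 6.4, 0, 3.7],
  [0, -0.2, 6.4, 0, 3.7],
])

```text
time: 33.8
position: [0.456, 0.3631, -0.0325]
tool_rot: [0.669, 0.743, -0.0, -0.0]
ft_force: [0.3, -0.3, 0.4]
grip_width: 0.037
```

Call:
arm_command([
  [0, 0, 0, 0, 1.2],
  [0, 0, 0, 0, 1.2],
  [0, 0, 0, 0, 1.2],
  [0, 0, 0, 0, 1.2],
])

```text
time: 34.3
position: [0.4564, 0.3635, -0.0315]
tool_rot: [0.669, 0.744, 0.001, 0.0]
ft_force: [0.4, -0.4, 3.8]
grip_width: 0.0178
```

Call:
arm_command([
  [0, 0, -3, 0, 1.2],
  [0, 0, -8, 0, 1.2],
  [0, 0, -13.5, 0, 1.2],
  [0, 0, -13.5, 0, 1.2],
])

```text
time: 34.8
position: [0.459, 0.365, 0.1072]
tool_rot: [0.669, 0.744, 0.005, 0.002]
ft_force: [0.0, -0.0, -2.2]
grip_width: 0.0178
```

```bash
python3 - <<'E'
from h import *
go(PL[0],PL[1],.105,FA)
im,d=snap('side','s23');cv2.imwrite('pics/s23c.png',cv2.resize(im[200:380,200:360],None,fx=4,fy=3.3)[:,:,::-1])
E
```

```text
t 34.80 pos [0.459  0.365  0.1072] a 1.677 q6 0.37 F [ 0.  -0.  -2.2] w 0.0178
-> dx -41.89 dy 4.34 dz 0.22 spin 1.380
```

View pics/s23c.png

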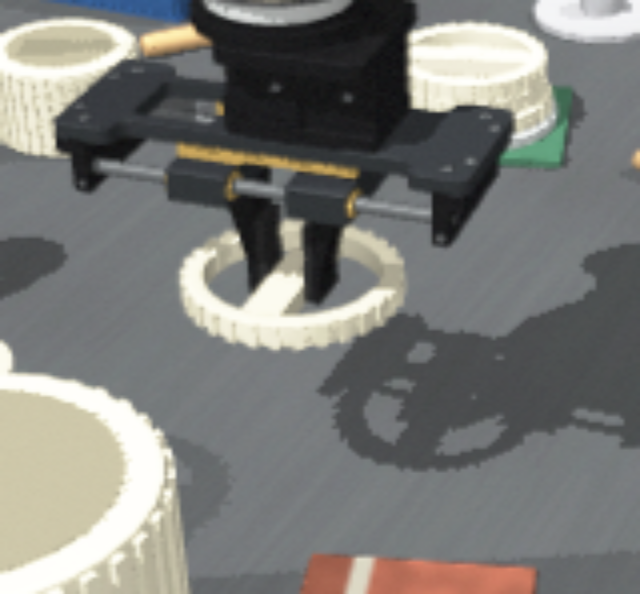

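Call:
arm_command([
  [-5, 0.5, 0, 0.16, 1.2],
  [-10.5, 1.1, 0, 0.33, 1.2],
  [-16, 1.7, 0, 0.5, 1.2],
  [-21.5, 2.3, 0, 0.67, 1.2],
  [-27, 2.8, 0, 0.84, 1.2],
])

```text
time: 35.48
position: [0.5108, 0.096, 0.1008]
tool_rot: [0.915, 0.404, -0.002, -0.001]
ft_force: [1.3, 0.0, -1.4]
grip_width: 0.0176
```

Call:
arm_command([
  [0, 0, 0, 0.17, 1.2],
  [0, 0, 0, 0.34, 1.2],
  [0, 0, 0, 0.51, 1.2],
  [0, 0, 0, 0.54, 1.2],
  [0, 0, 0, 0.54, 1.2],
])

```text
time: 36.1
position: [0.5114, 0.0977, 0.1017]
tool_rot: [0.989, 0.149, -0.001, -0.0]
ft_force: [0.8, -1.0, -2.0]
grip_width: 0.0173
```

```bash
python3 - <<'E'
from h import *
go(PL[0],PL[1],.08,FA)
E
```

```text
t 36.10 pos [0.5114 0.0977 0.1017] a 0.299 q6 1.25 F [ 0.8 -1.  -2. ] w 0.0173
-> dx -0.90 dy 14.87 dz 2.17 spin 0.002
```

Call:
arm_command([
  [-0.3, 5, 0, 0, 1.2],
  [-0.6, 10, 0, 0, 1.2],
  [-0.9, 14.9, 0.5, 0, 1.2],
  [-0.9, 14.9, 2.2, 0, 1.2],
  [-0.9, 14.9, 2.2, 0, 1.2],
])

```text
time: 36.72
position: [0.5457, -0.0475, 0.0793]
tool_rot: [0.989, 0.148, -0.002, -0.001]
ft_force: [-0.5, 0.0, -1.4]
grip_width: 0.0179
```

Call:
arm_command([
  [0, 0, 0, 0, 1.2],
  [0, 0, 0, 0, 1.2],
  [0, 0, 0, 0, 1.2],
])

```text
time: 37.1
position: [0.5476, -0.0469, 0.0813]
tool_rot: [0.989, 0.148, 0.0, 0.0]
ft_force: [-0.0, 0.3, -1.2]
grip_width: 0.0178
```

```bash
python3 - <<'E'
from h import *
go(PL[0],PL[1],.038,FA)
im,d=snap('side','s24');cv2.imwrite('pics/s24c.png',cv2.resize(im[130:270,230:390],None,fx=4,fy=4)[:,:,::-1])
E
```

```text
t 37.10 pos [ 0.5476 -0.0469  0.0813] a 0.298 q6 0.98 F [-0.   0.3 -1.2] w 0.0178
-> dx -0.09 dy -0.02 dz 4.33 spin 0.001
```

View pics/s24c.png

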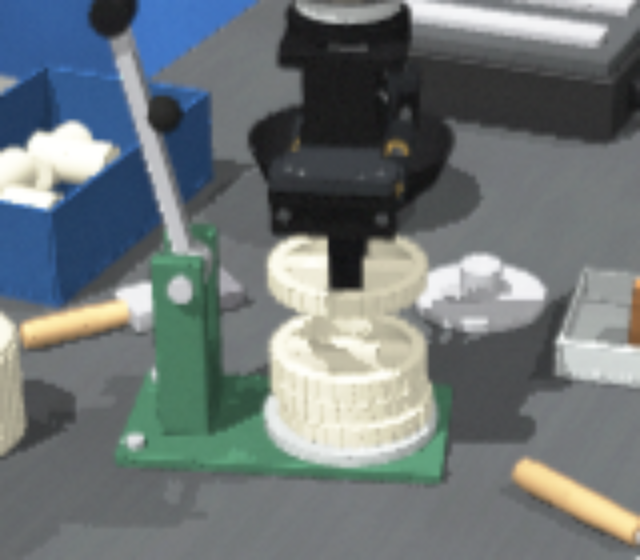

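Call:
arm_command([
  [-0.1, 0, 1.5, 0, 1.2],
  [-0.1, 0, 3, 0, 1.2],
  [-0.1, 0, 4.2, 0, 1.2],
  [-0.1, 0, 4.45, 0, 1.2],
  [-0.1, 0, 4.45, 0, 1.2],
])

```text
time: 37.78
position: [0.5455, -0.0475, 0.0362]
tool_rot: [0.989, 0.148, -0.001, -0.0]
ft_force: [-1.7, 0.4, 5.8]
grip_width: 0.0177
```

Call:
arm_command([
  [0, 0, 0, 0, 3.6],
  [0, 0, 0, 0, 3.6],
  [0, 0, 0, 0, 3.6],
  [0, 0, -3, 0, 3.6],
  [0, 0, -8, 0, 3.6],
])

```text
time: 38.4
position: [0.5448, -0.0474, 0.1153]
tool_rot: [0.989, 0.148, -0.002, -0.001]
ft_force: [-0.1, -0.4, -0.1]
grip_width: 0.0357
```

Call:
arm_command([
  [-4, 4, 0, 0, 5],
  [-8, 7.5, 0, 0, 5],
  [-8, 7.5, 0, 0, 5],
  [-8, 7.5, 0, 0, 5],
])

```text
time: 38.9
position: [0.492, -0.1428, 0.1162]
tool_rot: [0.989, 0.147, 0.0, -0.0]
ft_force: [-0.1, -0.0, -0.8]
grip_width: 0.05
```

```bash
python3 - <<'E'
from h import *
snap('top','t25')
st()
print(topdisc('top',.084,364,236,40,40),PL)
print('plate top',topdisc('top',.008,444,245,30,30,tol=.004),'side',topdisc('side',.008,350,203,24,16,tol=.004))
im,d=snap('side','s25');cv2.imwrite('pics/s25c.png',cv2.resize(im[130:270,230:390],None,fx=4,fy=4)[:,:,::-1])
W=world('side',d);P=W[190:215,335:365].reshape(-1,3);k=(P[:,2]>.028)&(P[:,2]<.036);print('knob side',P[k].mean(0),k.sum())
W=world('top',np.load('pics/t25.npy'));P=W[225:265,425:465].reshape(-1,3);k=(P[:,2]>.028)&(P[:,2]<.036);print('knob top',P[k].mean(0),k.sum())
E
```

```text
t 38.95 pos [ 0.4922 -0.1423  0.1161] a 0.297 q6 0.77 F [-0.6  0.7 -0.6] w 0.0498
(array([ 0.54699655, -0.04624896]), 532, np.float64(0.0836040287298137)) [ 0.5466 -0.047 ]
plate top (array([ 0.54796342, -0.23985182]), 9, np.float64(0.009948322965780378)) side (array([ 0.53054744, -0.25978805]), 337, np.float64(0.008466111742461481))
knob side [ 0.53144002 -0.26064067  0.03158359] 53
knob top [nan nan nan] 0<stdin>:8: RuntimeWarning: Mean of empty slice.
  ret = um.true_divide(
```

View pics/t25.png

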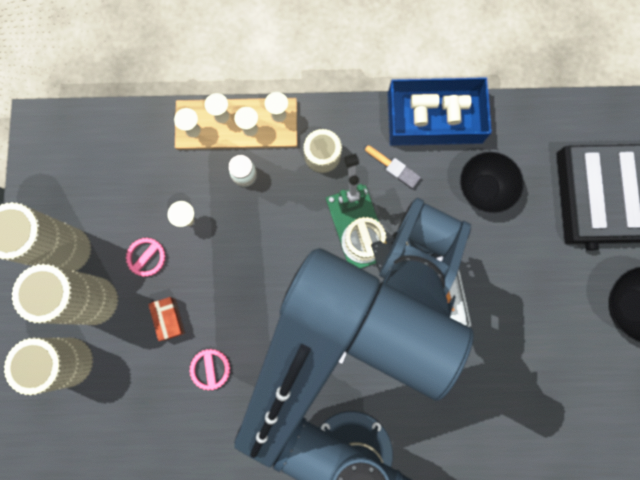

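View pics/s25c.png

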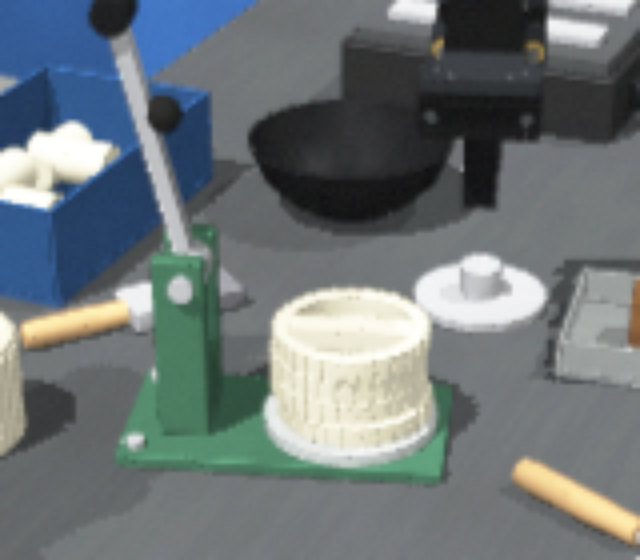

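All four wheels are stacked, with no cream wheels left. I'll measure the plate from the unobstructed picture t13 and compare it with the side view.

```bash
python3 - <<'E'
from h import *
im=cv2.imread('pics/t13.png').astype(int);W=world('top',np.load('pics/t13.npy'))
s=(slice(222,268),slice(420,468));P=W[s].reshape(-1,3);C=im[s].reshape(-1,3)
k=(abs(P[:,2]-.008)<.004)&(C.min(2-1)>110);Q=P[k];c=np.median(Q[:,:2],0);Q=Q[np.hypot(*(Q[:,:2]-c).T)<.06]
print(discfit(Q,.05,c)[0],len(Q),circ(*cv2.convexHull(Q[:,:2].astype(np.float32))[:,0].T))
k=(P[:,2]>.027)&(P[:,2]<.037);print(P[k].mean(0),k.sum())
go(.533,-.263,.02,FA)
E
```

```text
[ 0.53377149 -0.2650789 ] 748 (np.float64(0.5342405939618816), np.float64(-0.2663776319067622), np.float64(0.05205059676098945))
[ 0.53333794 -0.26373143  0.03207926] 100
t 39.15 pos [ 0.4923 -0.1418  0.1161] a 0.299 q6 0.77 F [-0.   0.5 -0.1] w 0.0498
-> dx 0.33 dy 12.78 dz 9.61 spin 0.002
```

Call:
arm_command([
  [0.1, 5, 0, 0, 6.5],
  [0.2, 10, 0, 0, 6.5],
  [0.3, 12.8, 3, 0, 6.5],
  [0.3, 12.8, 7, 0, 6.5],
  [0.3, 12.8, 7, 0, 6.5],
])

```text
time: 39.78
position: [0.5298, -0.2621, 0.0432]
tool_rot: [0.989, 0.148, -0.003, -0.003]
ft_force: [-0.0, 0.2, -0.3]
grip_width: 0.0646
```

Call:
arm_command([
  [0, 0, 0, 0, 6.5],
  [0, 0, 0, 0, 6.5],
])

```text
time: 40.02
position: [0.5333, -0.2645, 0.048]
tool_rot: [0.989, 0.148, 0.001, 0.001]
ft_force: [-1.1, 0.5, 0.8]
grip_width: 0.0649
```

```bash
python3 - <<'E'
from h import *
go(.533,-.2635,-.022,FA)
im,d=snap('side','s26');cv2.imwrite('pics/s26c.png',cv2.resize(im[130:250,290:410],None,fx=5,fy=5)[:,:,::-1])
E
```

```text
t 40.02 pos [ 0.5333 -0.2645  0.048 ] a 0.298 q6 0.62 F [-1.1  0.5  0.8] w 0.0649
-> dx -0.00 dy -0.11 dz 7.00 spin 0.001
```

View pics/s26c.png

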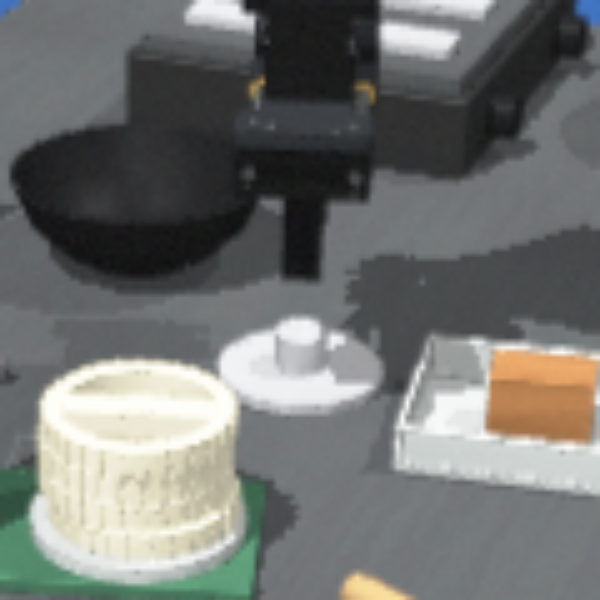

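Call:
arm_command([
  [0, -0.1, 3, 0, 6.5],
  [0, -0.1, 6, 0, 6.5],
  [0, -0.1, 6.9, 0, 6.5],
  [0, -0.1, 6.9, 0, 6.5],
])

```text
time: 40.58
position: [0.5321, -0.2635, -0.0223]
tool_rot: [0.989, 0.148, 0.0, 0.0]
ft_force: [-0.7, -0.1, 0.8]
grip_width: 0.0652
```

Call:
arm_command([
  [0, 0, 0, 0, 2.2],
  [0, 0, 0, 0, 2.2],
  [0, 0, 0, 0, 2.2],
  [0, 0, 0, 0, 2.2],
  [0, 0, 0, 0, 2.2],
], newtons=50)

```text
time: 41.2
position: [0.5321, -0.2639, -0.0224]
tool_rot: [0.989, 0.148, 0.0, 0.0]
ft_force: [0.4, -0.3, 1.5]
grip_width: 0.0313
```

Call:
arm_command([
  [0, 0, -3, 0, 2.2],
  [0, 0, -8, 0, 2.2],
  [0, 0, -14, 0, 2.2],
  [0, 0, -14, 0, 2.2],
])

```text
time: 41.7
position: [0.5349, -0.2655, 0.1217]
tool_rot: [0.989, 0.148, 0.004, 0.004]
ft_force: [-0.2, -0.9, -3.7]
grip_width: 0.0304
```

```bash
python3 - <<'E'
from h import *
go(PL[0],PL[1],.11,FA)
im,d=snap('side','s27');cv2.imwrite('pics/s27c.png',cv2.resize(im[110:250,270:410],None,fx=4,fy=4)[:,:,::-1])
E
```

```text
t 41.70 pos [ 0.5349 -0.2655  0.1217] a 0.297 q6 0.63 F [-0.2 -0.9 -3.7] w 0.0304
-> dx 7.51 dy -20.55 dz 1.17 spin -0.000
```

View pics/s27c.png

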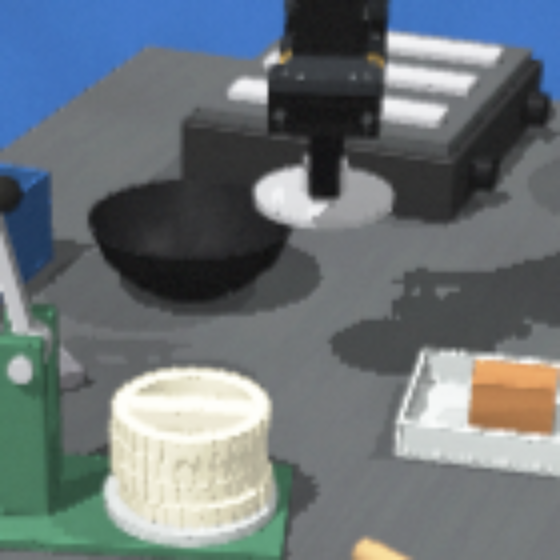

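Call:
arm_command([
  [1.2, -3.3, 0, 0, 2.2],
  [2.8, -7.6, 0, 0, 2.2],
  [4.6, -12.5, 0, 0, 2.2],
  [6.2, -17, 0, 0, 2.2],
  [7.5, -20.5, 0, 0, 2.2],
])

```text
time: 42.38
position: [0.5405, -0.0427, 0.1143]
tool_rot: [0.989, 0.148, -0.003, -0.002]
ft_force: [0.1, -0.0, -3.2]
grip_width: 0.0309
```

Call:
arm_command([
  [0, 0, 0, 0, 2.2],
  [0, 0, 2, 0, 2.2],
  [0, 0, 3, 0, 2.2],
  [0, 0, 3, 0, 2.2],
  [0, 0, 3, 0, 2.2],
])

```text
time: 43.0
position: [0.5437, -0.046, 0.0872]
tool_rot: [0.989, 0.147, -0.0, -0.0]
ft_force: [0.1, 0.7, -3.4]
grip_width: 0.0308
```

```bash
python3 - <<'E'
from h import *
go(PL[0],PL[1],.063,FA)
im,d=snap('side','s28');cv2.imwrite('pics/s28c.png',cv2.resize(im[110:250,250:390],None,fx=4,fy=4)[:,:,::-1])
W=world('side',d);s=(slice(150,235),slice(280,360));P=W[s].reshape(-1,3);C=im[s].reshape(-1,3).astype(int)
p=robot.get_obs()['position'];z=p[2]+.0304
k=(abs(P[:,2]-z)<.006)&(C.min(1)>110);Q=P[k];print(len(Q),discfit(Q,.05,np.median(Q[:,:2],0))[0])
A=np.c_[Q[:,:2]-Q[:,:2].mean(0),np.ones(len(Q))];print(np.linalg.lstsq(A,Q[:,2],rcond=None)[0],z)
E
```

```text
t 43.00 pos [ 0.5437 -0.046   0.0872] a 0.296 q6 0.99 F [ 0.1  0.7 -3.4] w 0.0308
-> dx 0.25 dy 0.18 dz 2.42 spin -0.001
472 [ 0.54372531 -0.043275  ]
[ 0.00406843 -0.01624849  0.1174395 ] 0.11787614428611513
```

View pics/s28c.png

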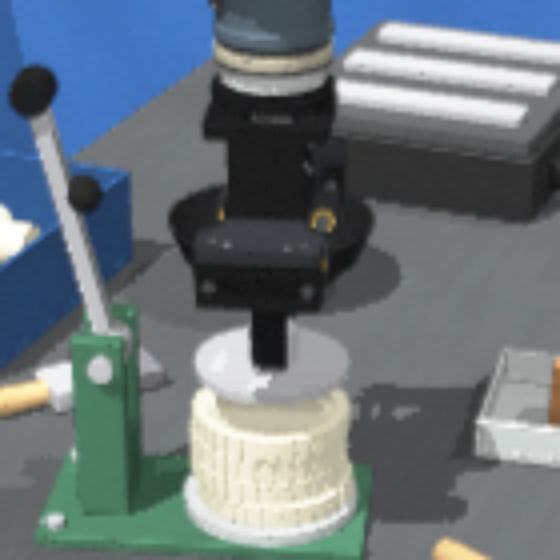

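Call:
arm_command([
  [0.3, 0.2, 0.8, 0, 2.2],
  [0.3, 0.2, 1.6, 0, 2.2],
  [0.3, 0.2, 2.2, 0, 2.2],
  [0.3, 0.2, 2.45, 0, 2.2],
  [0.3, 0.2, 2.45, 0, 2.2],
])

```text
time: 43.68
position: [0.5468, -0.0464, 0.0625]
tool_rot: [0.989, 0.148, -0.0, -0.0]
ft_force: [0.7, -0.7, -4.1]
grip_width: 0.0305
```

```bash
python3 - <<'E'
from h import *
go(PL[0],PL[1],.0616,FA)
E
```

```text
t 43.67 pos [ 0.5468 -0.0464  0.0625] a 0.297 q6 0.99 F [ 0.7 -0.7 -4.1] w 0.0305
-> dx -0.04 dy 0.05 dz 0.09 spin -0.000
```

Call:
arm_command([
  [0, 0.1, 0.15, 0, 2.2],
  [0, 0.1, 0.2, 0, 2.2],
  [0, 0.1, 0.2, 0, 2.2],
])

```text
time: 44.05
position: [0.5476, -0.0473, 0.0615]
tool_rot: [0.989, 0.148, 0.0, 0.0]
ft_force: [-1.3, 1.0, 3.6]
grip_width: 0.031
```

Call:
arm_command([
  [0, 0, 0, 0, 6],
  [0, 0, 0, 0, 6],
  [0, 0, 0, 0, 6],
  [0, 0, 0, 0, 6],
  [0, 0, -4, 0, 6],
])

```text
time: 44.68
position: [0.5447, -0.0469, 0.0985]
tool_rot: [0.989, 0.148, -0.003, -0.002]
ft_force: [0.0, -0.8, -0.1]
grip_width: 0.0593
```

Call:
arm_command([
  [0, 0, -4, 0, 6],
  [-3, 5, -8, 0, 6],
  [-8, 10, -8, 0, 6],
  [-12, 13, -8, 0, 6],
  [-12, 13, -8, 0, 6],
])

```text
time: 45.3
position: [0.4687, -0.2103, 0.1809]
tool_rot: [0.989, 0.145, -0.0, 0.0]
ft_force: [-0.6, -0.4, -0.8]
grip_width: 0.0594
```

```bash
python3 - <<'E'
from h import *
st()
im,d=snap('top','t29');W=world('top',d);s=(slice(200,270),slice(325,400));P=W[s].reshape(-1,3);C=im[s].reshape(-1,3).astype(int)
k=(abs(P[:,2]-.092)<.005)&(C.min(1)>100);Q=P[k];print(len(Q),discfit(Q,.05,np.median(Q[:,:2],0))[0],Q[:,2].mean())
k=(P[:,2]>.110)&(P[:,2]<.122)&(np.hypot(*(P[:,:2]-PL).T)<.04);print('knob',P[k].mean(0),k.sum(),PL)
im,d=snap('side','s29');cv2.imwrite('pics/s29c.png',cv2.resize(im[110:250,250:390],None,fx=4,fy=4)[:,:,::-1])
cv2.imwrite('pics/t29c.png',cv2.resize(cv2.imread('pics/t29.png')[170:300,300:450],None,fx=4,fy=4))
E
```

```text
t 45.30 pos [ 0.4687 -0.2103  0.1809] a 0.290 q6 0.64 F [-0.6 -0.4 -0.8] w 0.0594
965 [ 0.54858457 -0.04684724] 0.09186449520742672
knob [ 0.54859483 -0.04629668  0.11581014] 122 [ 0.5466 -0.047 ]
```

View pics/s29c.png

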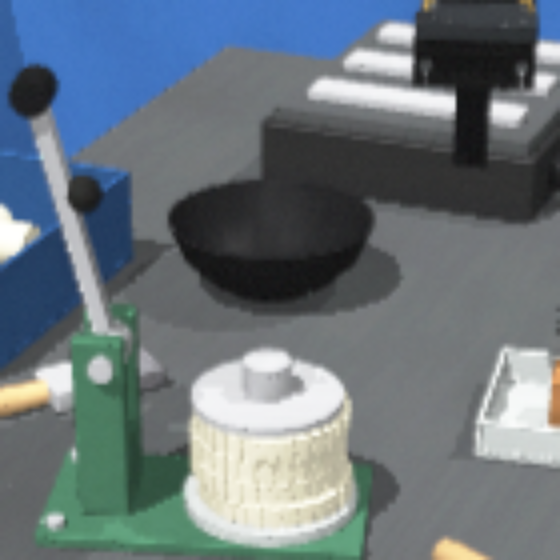

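View pics/t29c.png

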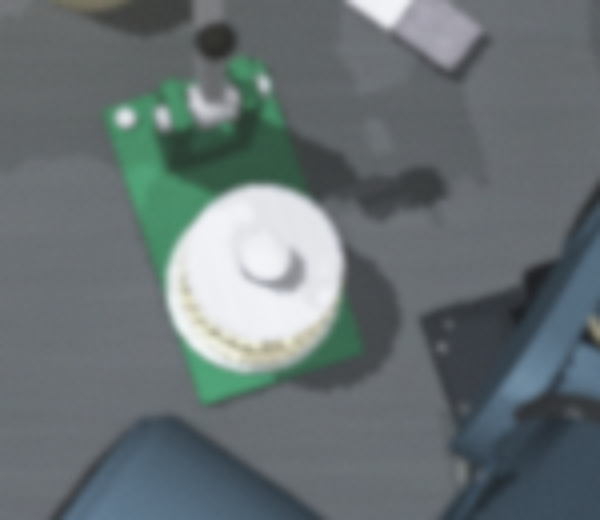

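The plate is flat and centred within about 2 mm, and the lever is still back at (35,90) in the crop. I'll go to its grip.

```bash
python3 - <<'E'
from h import *
im=cv2.imread('pics/s29.png').astype(int);W=world('side',np.load('pics/s29.npy'))
s=(slice(122,142),slice(250,268));P=W[s].reshape(-1,3);C=im[s].reshape(-1,3);k=(C.max(1)<70)&(P[:,2]>.2)&(P[:,2]<.35);print(k.sum(),P[k].mean(0),P[k].min(0),P[k].max(0))
for t in(1.75,1.8):print(lever(t))
l=lever(1.8);go(l[0],l[1],.30,FA)
E
```

```text
106 [0.67908712 0.0059651  0.2947273 ] [ 0.66775869 -0.01244368  0.28058202] [0.69373432 0.01592607 0.30475078]
[ 0.67683036 -0.00714271  0.29219754]
[ 0.68502258 -0.00463546  0.29042334]
t 45.40 pos [ 0.4702 -0.2073  0.1807] a 0.294 q6 0.64 F [-0.7 -0.3  0.7] w 0.0600
-> dx 26.44 dy -13.17 dz -11.93 spin -0.003
```

Call:
arm_command([
  [0, 0, -6, 0, 5],
  [0, 0, -12, 0, 5],
  [5, -2.5, -12, 0, 5],
  [10, -5, -12, 0, 5],
  [15, -7.5, -12, 0, 5],
])

```text
time: 46.02
position: [0.5936, -0.0878, 0.3008]
tool_rot: [0.989, 0.149, 0.0, -0.0]
ft_force: [0.9, -1.6, -0.0]
grip_width: 0.0501
```

Call:
arm_command([
  [5, -2.5, 0, 0, 5],
  [11.4, -5.7, 0, 0, 5],
  [11.4, -5.7, 0, 0, 5],
  [11.4, -5.7, 0, 0, 5],
])

```text
time: 46.52
position: [0.6841, -0.0012, 0.2997]
tool_rot: [0.989, 0.15, -0.001, -0.0]
ft_force: [-1.0, -0.4, 0.8]
grip_width: 0.0501
```

```bash
python3 - <<'E'
from h import *
l=lever(1.79);go(l[0],l[1],.237,FA)
im,d=snap('side','s30');cv2.imwrite('pics/s30c.png',cv2.resize(im[80:220,190:330],None,fx=4,fy=4)[:,:,::-1])
E
```

```text
t 46.52 pos [ 0.6841 -0.0012  0.2997] a 0.300 q6 1.11 F [-1.  -0.4  0.8] w 0.0501
-> dx -0.19 dy 0.36 dz 6.27 spin 0.003
```

View pics/s30c.png

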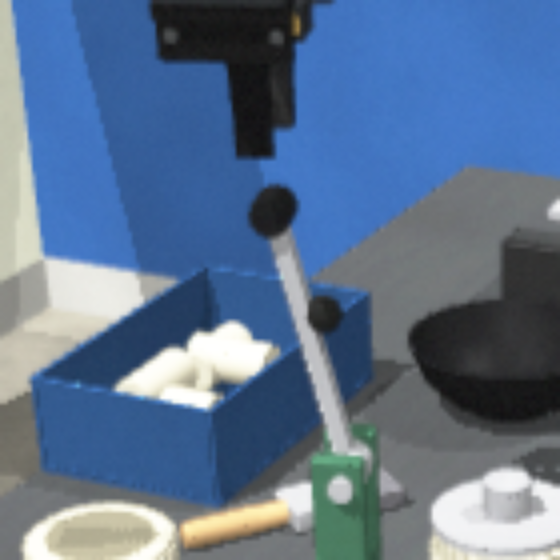

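Call:
arm_command([
  [-0.2, 0.4, 2, 0, 5],
  [-0.2, 0.4, 5, 0, 5],
  [-0.2, 0.4, 6.3, 0, 5],
  [-0.2, 0.4, 6.3, 0, 5],
  [-0.2, 0.4, 6.3, 0, 2],
], newtons=20)

```text
time: 47.2
position: [0.6844, -0.0083, 0.2392]
tool_rot: [0.989, 0.148, 0.001, 0.0]
ft_force: [-0.5, 0.1, 0.7]
grip_width: 0.0456
```

Call:
arm_command([
  [0, 0, 0, 0, 2],
  [0, 0, 0, 0, 2],
  [0, 0, 0, 0, 2],
  [0, 0, 0, 0, 2],
])

```text
time: 47.7
position: [0.6831, -0.0037, 0.239]
tool_rot: [0.989, 0.148, 0.0, -0.003]
ft_force: [-3.0, 7.1, 3.4]
grip_width: 0.0275
```

```bash
python3 - <<'E'
from h import *
p,a=st()
f=(p[:2]-PL)@FX;print('fx',f)
th0=np.arctan2(p[2]+.054-.12,.105-f);print(th0,np.hypot(p[2]-.066,.105-f))
th=np.linspace(1.78,.28,16)
for i in range(0,15,5):
    print([[round(float(17.5*(np.cos(th[i])-np.cos(t))),2),0,round(float(-17.5*(np.sin(t)-np.sin(th[i]))),2),0,2] for t in th[i+1:i+6]])
E
```

```text
t 47.70 pos [ 0.6831 -0.0037  0.239 ] a 0.298 q6 1.10 F [-3.   7.1  3.4] w 0.0275
fx 0.14316389682885888
1.787894694421234 0.17717932270502398
[[-1.73, 0, -0.28, 0, 2], [-3.47, 0, -0.38, 0, 2], [-5.22, 0, -0.31, 0, 2], [-6.95, 0, -0.06, 0, 2], [-8.65, 0, 0.35, 0, 2]]
[[-1.65, 0, 0.58, 0, 2], [-3.23, 0, 1.33, 0, 2], [-4.73, 0, 2.23, 0, 2], [-6.13, 0, 3.28, 0, 2], [-7.42, 0, 4.46, 0, 2]]
[[-1.17, 0, 1.3, 0, 2], [-2.2, 0, 2.72, 0, 2], [-3.08, 0, 4.23, 0, 2], [-3.81, 0, 5.82, 0, 2], [-4.38, 0, 7.47, 0, 2]]
```

Call:
arm_command([
  [-1.73, 0, -0.28, 0, 2],
  [-3.47, 0, -0.38, 0, 2],
  [-5.22, 0, -0.31, 0, 2],
  [-6.95, 0, -0.06, 0, 2],
  [-8.65, 0, 0.35, 0, 2],
])

```text
time: 48.32
position: [0.6011, -0.029, 0.2362]
tool_rot: [0.989, 0.148, 0.002, -0.003]
ft_force: [-1.4, 9.6, 3.0]
grip_width: 0.0277
```

Call:
arm_command([
  [-1.65, 0, 0.58, 0, 2],
  [-3.23, 0, 1.33, 0, 2],
  [-4.73, 0, 2.23, 0, 2],
  [-6.13, 0, 3.28, 0, 2],
  [-7.42, 0, 4.46, 0, 2],
])

```text
time: 48.95
position: [0.5283, -0.0515, 0.19]
tool_rot: [0.989, 0.148, -0.0, -0.003]
ft_force: [-1.3, 8.6, 0.7]
grip_width: 0.0277
```

```bash
python3 - <<'E'
from h import *
p,a=st()
f=(p[:2]-PL)@FX
print(np.arctan2(p[2]+.054-.12,.105-f),np.hypot(p[2]-.066,.105-f))
im,d=snap('side','s31');cv2.imwrite('pics/s31c.png',cv2.resize(im[90:250,230:390],None,fx=4,fy=3.7)[:,:,::-1])
E
```

```text
t 48.95 pos [ 0.5283 -0.0515  0.19  ] a 0.297 q6 0.96 F [-1.3  8.6  0.7] w 0.0277
0.7860925630651965 0.1752800982762502
```

View pics/s31c.png

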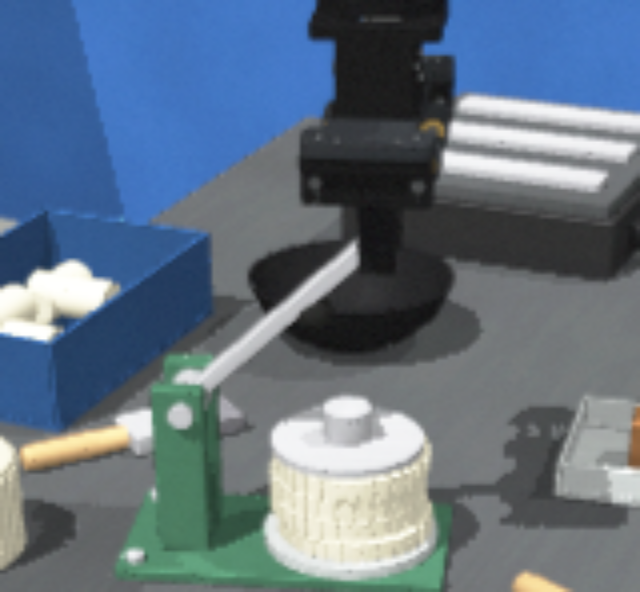

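The lever follows along, now at 0.79 rad. I'll bring it down to about 0.28, let go, and it will sink onto the knob.

Call:
arm_command([
  [-1.17, 0, 1.3, 0, 2],
  [-2.2, 0, 2.72, 0, 2],
  [-3.08, 0, 4.23, 0, 2],
  [-3.81, 0, 5.82, 0, 2],
  [-4.38, 0, 7.47, 0, 2],
])

```text
time: 49.62
position: [0.4866, -0.0644, 0.1147]
tool_rot: [0.989, 0.147, -0.001, -0.003]
ft_force: [-0.2, 10.8, 0.8]
grip_width: 0.0276
```

Call:
arm_command([
  [-0.1, 0, 0.4, 0, 2],
  [-0.1, 0, 0.4, 0, 2],
  [-0.1, 0, 0.4, 0, 2],
])

```text
time: 50.0
position: [0.4854, -0.0647, 0.1105]
tool_rot: [0.989, 0.147, -0.001, -0.003]
ft_force: [-0.1, 8.6, -1.7]
grip_width: 0.0282
```

```bash
python3 - <<'E'
from h import *
p,a=st()
f=(p[:2]-PL)@FX
print(np.arctan2(p[2]+.054-.12,.105-f),np.hypot(p[2]-.066,.105-f))
im,d=snap('side','s32');cv2.imwrite('pics/s32c.png',cv2.resize(im[90:250,230:390],None,fx=4,fy=3.7)[:,:,::-1])
E
```

```text
t 50.00 pos [ 0.4854 -0.0647  0.1105] a 0.296 q6 0.91 F [-0.1  8.6 -1.7] w 0.0282
0.25809030784529324 0.17446229138475738
```

View pics/s32c.png

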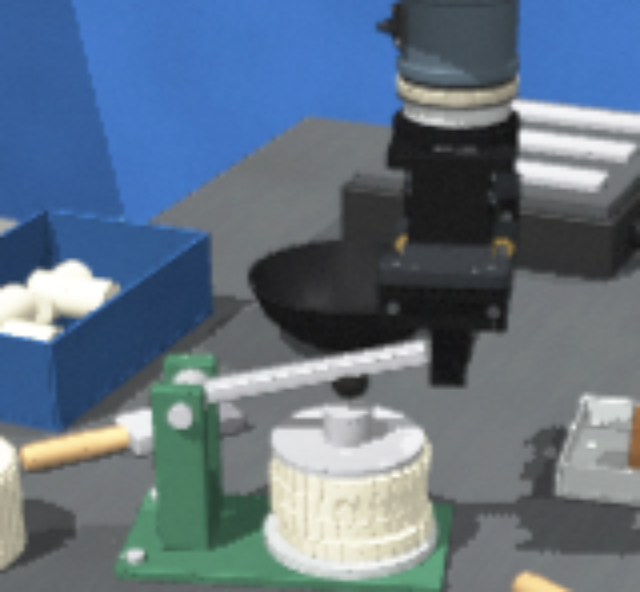

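Call:
arm_command([
  [-0.1, -0.3, 0.4, 0, 2],
  [-0.2, -0.3, 0.8, 0, 2],
  [-0.2, -0.3, 0.8, 0, 2],
])

```text
time: 50.42
position: [0.4839, -0.0653, 0.1027]
tool_rot: [0.989, 0.148, -0.0, -0.0]
ft_force: [-1.8, 2.2, -0.2]
grip_width: 0.028
```

Call:
arm_command([
  [0, 0.3, 0, 0, 5.5],
  [0, 0.3, 0, 0, 5.5],
  [0, 0.3, 0, 0, 5.5],
  [0, 0.3, 0, 0, 5.5],
  [0, 0.3, 0, 0, 5.5],
])

```text
time: 51.05
position: [0.4856, -0.0688, 0.1031]
tool_rot: [0.989, 0.148, 0.0, 0.0]
ft_force: [-0.1, -0.8, 0.8]
grip_width: 0.0549
```

Call:
arm_command([
  [0, 0, -4, 0, 5.5],
  [0, 0, -10, 0, 5.5],
  [-3, 5, -12, 0, 5.5],
  [-6, 10, -12, 0, 5.5],
  [-6, 15, -12, 0, 5.5],
])

```text
time: 51.68
position: [0.4704, -0.2309, 0.2237]
tool_rot: [0.989, 0.147, -0.0, 0.0]
ft_force: [0.4, -0.4, 0.7]
grip_width: 0.055
```

Call:
arm_command([
  [0, 0, 0, 0, 5.5],
  [0, 0, 0, 0, 5.5],
  [0, 0, 0, 0, 5.5],
  [0, 0, 0, 0, 5.5],
  [0, 0, 0, 0, 5.5],
])

```text
time: 52.3
position: [0.4718, -0.2288, 0.223]
tool_rot: [0.989, 0.148, -0.0, -0.0]
ft_force: [-0.3, -1.0, 0.8]
grip_width: 0.0549
```

```bash
python3 - <<'E'
from h import *
st()
im,d=snap('side','s33');cv2.imwrite('pics/s33c.png',cv2.resize(im[90:250,230:410],None,fx=4,fy=3.7)[:,:,::-1])
im,d=snap('top','t33');W=world('top',d);s=(slice(200,270),slice(325,400));P=W[s].reshape(-1,3);C=im[s].reshape(-1,3).astype(int)
k=(abs(P[:,2]-.092)<.005)&(C.min(1)>100);Q=P[k];print(len(Q),discfit(Q,.05,np.median(Q[:,:2],0))[0],Q[:,2].mean(),PL)
E
```

```text
t 52.30 pos [ 0.4718 -0.2288  0.223 ] a 0.298 q6 0.61 F [-0.3 -1.   0.8] w 0.0549
794 [ 0.54915925 -0.04655891] 0.09188794928014202 [ 0.5466 -0.047 ]
```

View pics/s33c.png

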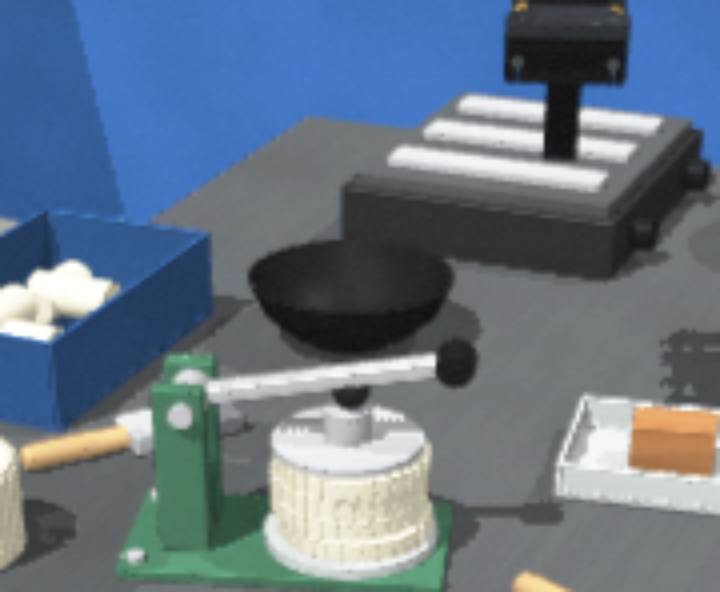

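View pics/t33.png

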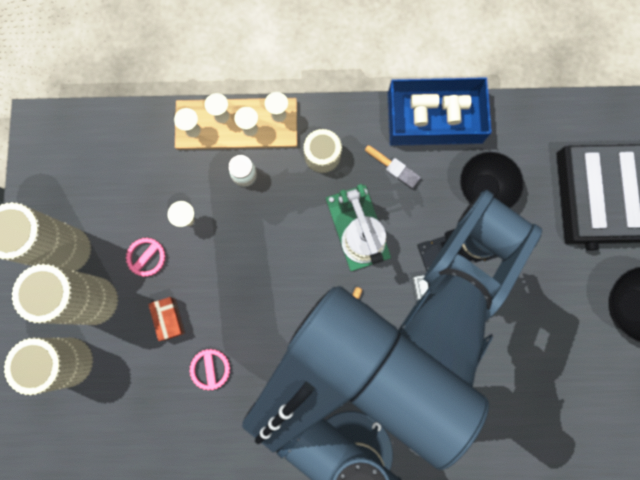

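The foot looks to be on the knob at (350,405). I'll let it settle and check that the lever is no longer moving.

Call:
arm_command([
  [0, 0, 0, 0, 5.5],
  [0, 0, 0, 0, 5.5],
  [0, 0, 0, 0, 5.5],
  [0, 0, 0, 0, 5.5],
  [0, 0, 0, 0, 5.5],
])

```text
time: 53.02
position: [0.4718, -0.2295, 0.2229]
tool_rot: [0.989, 0.148, 0.0, -0.0]
ft_force: [-0.1, 0.6, 0.0]
grip_width: 0.055
```

Call:
arm_command([
  [0, 0, 0, 0, 5.5],
  [0, 0, 0, 0, 5.5],
  [0, 0, 0, 0, 5.5],
  [0, 0, 0, 0, 5.5],
  [0, 0, 0, 0, 5.5],
])

```text
time: 53.65
position: [0.4718, -0.2295, 0.2229]
tool_rot: [0.989, 0.148, -0.0, -0.0]
ft_force: [0.0, -1.6, 0.1]
grip_width: 0.0551
```

```bash
python3 - <<'E'
from h import *
st()
im,d=snap('side','s34');cv2.imwrite('pics/s34c.png',cv2.resize(im[170:240,280:360],None,fx=8,fy=8)[:,:,::-1])
for n in('s33','s34'):
    i=cv2.imread('pics/%s.png'%n).astype(int);W=world('side',np.load('pics/%s.npy'%n));s=(slice(178,200),slice(332,355));P=W[s].reshape(-1,3);C=i[s].reshape(-1,3);k=(C.max(1)<60);v,u=np.where(i[s].max(2)<60);print(n,k.sum(),u.mean(),v.mean(),np.median(P[k],0))
# wheels rims at each level, side view horizontally
W=world('side',d);s=(slice(190,245),slice(285,345));P=W[s].reshape(-1,3);C=im[s].reshape(-1,3).astype(int)
for z in(.028,.044,.060,.076):
    k=(abs(P[:,2]-z)<.006)&(C.min(1)>90)&(np.hypot(*(P[:,:2]-PL).T)<.075);Q=P[k]
    c=least_squares(lambda p:np.hypot(Q[:,0]-p[0],Q[:,1]-p[1])-.049,PL,loss='soft_l1',f_scale=.002).x;print(z,k.sum(),(c-PL).round(4))
E
```

```text
t 53.65 pos [ 0.4718 -0.2295  0.2229] a 0.297 q6 0.61 F [ 0.  -1.6  0.1] w 0.0551
s33 115 10.71304347826087 8.756521739130434 [ 0.47992642 -0.05541464  0.1582373 ]
s34 114 10.710526315789474 8.692982456140351 [ 0.47962378 -0.05579751  0.15860354]
0.028 166 [-0.0041  0.0025]
0.044 153 [-0.0002  0.0011]
0.06 148 [0.0001 0.0008]
0.076 174 [-0.0017  0.001 ]
```

View pics/s34c.png

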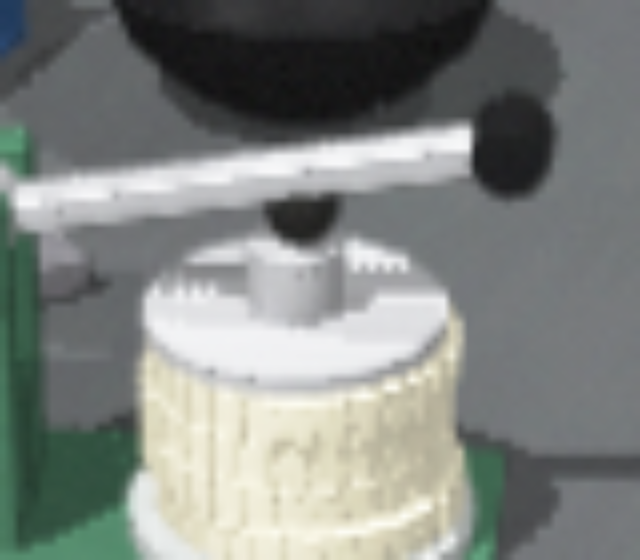

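The lever is at rest with its foot on the knob. All wheels and the plate are centred within 5 mm.

```bash
python3 -c "
from rig import robot
print(robot.hand_in())"
```

```text
the job is handed in; nothing more can be done
None
```

The job is done and handed in, at about 54 s of robot time; the hand-in reported no verdict. I raised the arm until it stayed back by itself, put the block in the tray, and stacked all four cream wheels on the platen. The pressure plate went on top, knob up, and I then lowered the arm until its foot rested on the knob.

**Last checks**
- **Centring:** in the pictures the wheels are about 1–5 mm off the platen centre, the bottom one worst at about 4.8 mm. The plate is about 2.6 mm off and level.
- **Arm:** the lever did not move between two pictures about 1.3 s apart, so its foot is resting on the knob. I could not measure the contact force directly.
- **Block and bystanders:** the block is in the tray, the robot is clear of everything, and the bystanders look unmoved in the last pictures.

**Disagreements along the way**
- **Fingertips:** they sat about 35 mm higher than the reported TCP. My first grasp of the lever closed on nothing above its grip; I corrected for the offset in every later move.
- **Plate:** it was knocked a few centimetres early in the run, so I measured it again before picking it up.

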